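# Make up a sampling kit and a plating kit in two steel trays

### The arm

A 7-joint arm with a two-finger parallel gripper is mounted at the origin on a cart in front of the work surface, level with it; the furniture and walls round the work are solid. World frame = base frame: x ahead of the robot, y to its left, z up, the work surface at z = 0. Lengths are in m, angles in rad, forces in N, time in s.
With the tool pointing down it reaches from about 0.35 to 0.9 m from the base axis. Payload 8.1 kg.
Tool frame: the origin (TCP) lies midway between the tips of the shut fingers; the grasp point (between the pads) lies 19 mm behind it; z points along the fingers, y is the direction in which the jaws open and shut (so a half turn about z gives the same grasp; the last joint's range is limited). The gripper opens to 92 mm and grips with 3 to 60 N. Pads are 19 mm wide; open, the fingers measure 130 mm over their backs; the gripper's body (75 mm by 190 mm) begins 47 mm behind the grasp point.
Start: joints at [-1.423, 0.434, 0.025, 1.573, -0.012, 1.134, -0.075], TCP at [0.155, 0.605, 0.227] pointing down, gripper open.
Joint ranges: [-2.62, 2.62], [-0.44, 2.09], [-1.27, 1.32], [0.08, 2.57], [-1.32, 4.46], [0.12, 2], [-2.74, 2.74]. Speed limits (rad/s): [2.22, 2.22, 3.01, 3.01, 3.14, 3.14, 3.14].

### API

Orientations are given as a rotation vector (axis times angle).
In Python, from cell import monitor, get_image, get_calibration, workorder, look_for, masks_of gives the robot as it stands.
- The arm moves only by the shell command python3 -m crank 'ROWS' [FORCE]. ROWS is JSON, a list of rows, each a list of 3 entries, a list of its own where there are three numbers: the shift along the tool's x, y, z in cm, then the turn about the tool's z in degrees, then the closure in counts, from 0 (fully open) to 255 (shut). A call has 1 to 5 rows; each row shifts and turns the commanded pose from where the row before left it, along the tool's axes as they then stand; what a row does not reach is not made up. A row lasts 1/10 s, in which the tool goes at most 50 mm and 8.59 degrees, less where a joint would pass 70% of its speed; a pose out of reach is approached as far as the arm can. A call with a gripper value outside its range is refused whole. The fingers move at their own pace and stop on an object; FORCE is the grip in N (left out, the last holds). Time passes only in rows, so rows that do not move let the fingers close. It gives the time, the measured TCP pose, the force and the opening at its end, in the units of the state.
- monitor.observe(): the state, without advancing time (a new reading comes with each control period).
- get_image(name): name is "scene" or "top"; returns (picture, depth): 400x640x3 uint8, red, green, blue; 400x640 float32, m along the optical axis (not along the pixel's ray), 0 where there is no reading.
- get_calibration(name): a dict with "fx", "fy", "cx", "cy" (pixels), "R" (3x3) and "t" (3): a world point X has camera coordinates R X + t. Camera axes: x right, y down, z forward; pixel columns grow to the right and rows downward; lengths in m; the calibration is good to about 2 mm. A picture is of the moment at which its call begins. get_calibration takes no time and is no camera call.
- workorder.sign_off(): hands the job in, once; it reports no verdict.
Trained networks look in the newest picture that a camera, given by its name, has taken for a name from the list of things; names that differ only in an ending like _2 or _b are one class to them, and where a whole thing is asked for, a point or a joint stands for the part that bears it (a point fixed in the world has none). Each returns a list of dicts, best first, with "score" (0 to 1); they miss things now and then, are a little off and sometimes report something else, mostly with a low value. They report only what shows in the picture. A call takes as long as a camera call.
- look_for(label, camera): "location" ([x, y, z] in m, in world coordinates, good to about 4 mm: the middle of the surface that is visible of it).
- masks_of(label, camera): "region" (400x640 bool, what is visible of it).
The state is a dict: "clock": time; "joints": joint angles; "dq": joint speeds; "joint_efforts": joint torques, N m; "position": TCP position; "ee_rot": TCP orientation; "force": force on the tool from outside, world axes, zero at the start; "ft_torque": the same for the moment, N m; "width": opening from 0.0 (shut) to 1.0 (fully open).
Only numpy, scipy, OpenCV 4.12 (cv2) and the standard library are available. Lean on these libraries where they do the work, as an engineer would, in place of code of your own. Each camera call takes 0.05 s, during which the arm holds its last target.

### The job

Make up the two kits for today's bioreactor sampling round, each thing fully down in its own holder. Sampling kit, in the tray without a dish seat: lay the white sample tube centred in the cradle, on both supports, and stand the capped glass vial in the cup. Plating kit, in the tray with the dish seat: lay the Petri dish flat in its seat, stand the small open jar in the cup and lay the forceps centred in the cradle; leave the orange bung and the marker pen where they are.

Things in the scene. Friction and masses are not known exactly. Their poses are not given: they have to be found in the camera images.
- sampling_tray: Sampling tray, no dish seat (mm): steel, fixed on light slab (6 above mat), 120 (x) x 190 (y), rim 18, floor z 6. Origin: underside centre. Grey cup at x +27, y -30: bore 34, outside 42, floor z 8, lip z 22. Cradle: two grey U supports 8 thick at x -30, y -30 and +30, 26 wide slot along y, slot floor z 18, prong tops z 32; free space between the supports.
- plating_tray: Plating tray (mm): steel, fixed on light slab (6 above mat), 120 (x) x 190 (y), rim 18, floor z 6. Origin: underside centre. Dish seat at x +27, y -45: pad top z 12, four 7 mm pegs diagonally on a 71 circle, tops z 21. Cup at x +27, y +48: bore 34, outside 42, floor z 8, lip z 22. Cradle: U supports 8 thick at x -34, y -30 and +30, slot 20 wide along y, floor z 18, prongs to z 32; free between.
- vial: Tall glass vial with a black screw cap, 25 mm diameter, 51 mm high, standing on the dark mat. Origin: centre of its underside; z up its axis.
- jar: Small open glass jar without a lid, 27 mm diameter, 28 mm high, standing on the dark mat. Origin: centre of its underside; z up its axis.
- dish: Flat round Petri dish with clear lid and tan filling, 59 mm diameter, 15 mm high (the fingers stop at about 54 mm and bear on the lowest 12 mm), lying flat on the dark mat. Origin: centre of its underside; z up.
- sample_tube: White conical sample tube with a blue cap, 20 mm thick, 103 mm long (own y axis), lying on the dark mat (z 0). Origin: middle of its underside, which is also the balance point; gripped across the middle.
- forceps: Steel forceps lying on their side on the dark mat, 128 mm long (own y axis), at most 15 mm wide, 8 mm high. Origin: middle of the underside. Rigid; gripped across the middle.
- suction_hose: Obstacle, not to be handled: the thick cream hose that hangs, fixed, in a loop before the pump and between stock and trays, at world x 0.56 to 0.63 m, y -0.13 to +0.10 m, from z 0.10 m up beyond 0.5 m. Pass nearer the robot than it, wrist and all; behind the trays the bioreactor (from x 0.51 m, y 0.16 to 0.47 m) and at far left a tower stand too: draw in before the first swing.
- bung: Orange silicone bung, 23 mm diameter, 23 mm high, on the dark mat; belongs to neither kit. Origin: centre of its underside.
- marker: Black marker pen with a blue cap, 18 mm thick, 132 mm long (own y axis), lying on the dark mat beside the stock; belongs to neither kit. Origin: middle of its underside.

How it is judged:
At the end, for the whole second after the job is handed in: Vial and jar upright in their cups and dish flat in its seat, each within 8 mm of the holder's centre; sample tube and forceps down in their cradles along the slot, within 8 mm across it and 15 mm along it of the cradle's middle; all at rest (x of vial in the frame of sampling_tray between 0.019 and 0.035 m and y of vial in the frame of sampling_tray between -0.038 and -0.022 m and z of vial in the frame of sampling_tray below 0.012 m and angle between each of vial, jar, dish, forceps, sample_tube's own z axis and vertical below 0.12 rad and linear speed of each of vial, jar, dish, forceps, sample_tube below 0.02 m/s and x of jar in the frame of plating_tray between 0.019 and 0.035 m and y of jar in the frame of plating_tray between 0.04 and 0.056 m and z of jar in the frame of plating_tray below 0.012 m and x of dish in the frame of plating_tray between 0.019 and 0.035 m and y of dish in the frame of plating_tray between -0.053 and -0.037 m and z of dish in the frame of plating_tray below 0.016 m and x of forceps in the frame of plating_tray between -0.042 and -0.026 m and y of forceps in the frame of plating_tray between -0.015 and 0.015 m and z of forceps in the frame of plating_tray below 0.022 m and angle between the y axis of forceps and the y axis of plating_tray, either way round below 0.2 rad and x of sample_tube in the frame of sampling_tray between -0.038 and -0.022 m and y of sample_tube in the frame of sampling_tray between -0.015 and 0.015 m and z of sample_tube in the frame of sampling_tray below 0.022 m and angle between the y axis of sample_tube and the y axis of sampling_tray, either way round below 0.2 rad); the robot touches nothing.
It fails at once if the orange bung is pushed or carried away (distance of bung from where it was at the start of the episode above 0.02 m).
It fails at once if the marker pen is pushed or carried away (distance of marker from where it was at the start of the episode above 0.02 m).
It also fails if it takes over 136 s, if anything falls off the work surface, if the arm or the gripper's body presses on something with over 40 N, if the wrist force passes 120 N, or if a joint passes its speed limit or range.

## Working session

There is one attempt and no reset: what is moved stays moved. The work goes in short steps, Python scripts to look and compute and a shell command to move; the robot and the scene stay as the last step left them, time stands still between calls to the robot, and variables do not carry over. Pictures are saved under pics/ and viewed, and the job is handed in when it is done.

```bash
ls; mkdir -p pics
cat > h.py <<'E'
import numpy as np,cv2
from cell import monitor, get_image, get_calibration, workorder, look_for, masks_of
def snap(cam,name):
    im,d=get_image(cam); cv2.imwrite('pics/'+name+'.png',im[:,:,::-1]); np.save('pics/'+name+'.npy',d); return im,d
def pts(cam,d,mask=None):
    c=get_calibration(cam); v,u=np.nonzero((d>0) if mask is None else (mask&(d>0))); z=d[v,u]
    P=np.c_[(u-c['cx'])/c['fx']*z,(v-c['cy'])/c['fy']*z,z]
    return (P-np.array(c['t']))@np.array(c['R']),u,v
E
python3 - <<'E'
from h import *
print(monitor.observe())
for c in('scene','top'):
    im,d=snap(c,c+'0'); print({k:np.round(v,3).tolist() for k,v in get_calibration(c).items()})
E
```

```text
pics
{'clock': 0.0, 'joints': array([-1.42259762,  0.43517637,  0.02495502,  1.5741049 , -0.01159797,
        1.1340234 , -0.07510036]), 'dq': array([ 0.00129811,  0.00111488, -0.00106926,  0.00011237,  0.00073312,
        0.00182958,  0.00072053]), 'joint_efforts': array([-1.04550294e-03, -6.67838931e+01,  9.84782986e-01, -3.14468873e+01,
       -6.04772056e-02,  4.25646943e-02,  1.70600160e-04]), 'position': array([0.1550279 , 0.60492597, 0.22597072]), 'ee_rot': array([-3.92997039e-01, -3.11685245e+00,  2.45977449e-03]), 'force': array([ 0.48804287, -0.01328629, -0.54129418]), 'ft_torque': array([-0.09108912, -0.03750928, -0.0418807 ]), 'width': 0.9984637790406281}
{'fx': 367.818, 'fy': 367.818, 'cx': 320.241, 'cy': 197.468, 'R': [[0.784, -0.621, -0.003], [-0.296, -0.368, -0.882], [0.547, 0.692, -0.472]], 't': [-0.529, 0.253, 0.81]}
{'fx': 490.723, 'fy': 490.723, 'cx': 316.468, 'cy': 187.716, 'R': [[0.013, -1.0, 0.003], [-0.984, -0.013, -0.178], [0.178, -0.001, -0.984]], 't': [-0.059, 0.587, 1.652]}
```

View pics/scene0.png

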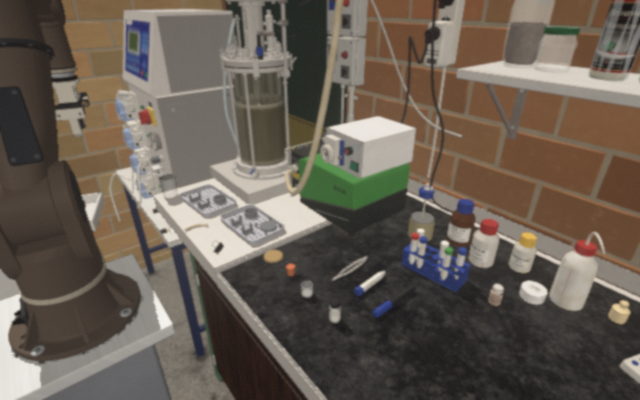

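View pics/top0.png

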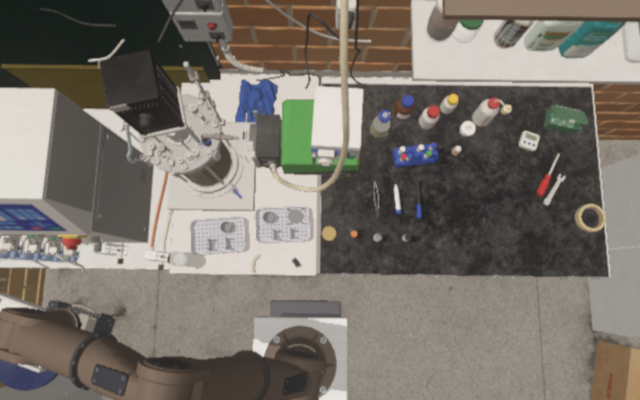

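Run:
```python
from h import *
d=np.load('pics/top0.npy')
for l in['vial','jar','dish','sample_tube','forceps','bung','marker','sampling_tray','plating_tray']:
    for r in look_for(l,'top')[:2]: print(l,round(r['score'],2),np.round(r['location'],4))
    ms=masks_of(l,'top')
    if ms:
        m=ms[0]['region']; P,u,v=pts('top',d,m); 
        np.save('pics/m_'+l+'.npy',m)
        q=P[:,:2]; zc=np.percentile(P[:,2],[2,50,98])
        (cx,cy),(w,h),a=cv2.minAreaRect((q*1000).astype(np.float32))
        print('   mask',round(ms[0]['score'],2),m.sum(),'uv',u.mean().round(),v.mean().round(),'z',zc.round(3),'med',np.median(q,0).round(4),'rect',np.round([cx,cy,w,h,a],1))
print(monitor.observe()['clock'])
```

```text
vial 0.51 [ 0.4271 -0.3566  0.0514]
   mask 0.56 54 uv 377.0 237.0 z [-0.009  0.006  0.035] med [ 0.4239 -0.2669] rect [ 423.4 -264.7   25.4   24.7   67.7]
dish 0.73 [ 0.4428 -0.0942  0.0022]
   mask 0.48 146 uv 328.0 232.0 z [-0.004  0.004  0.014] med [ 0.4361 -0.0944] rect [437.5 -96.   44.5  46.3  46.6]
sample_tube 0.62 [ 0.5581 -0.3346  0.0197]
sample_tube 0.53 [ 0.4387 -0.0961  0.0008]
   mask 0.61 2 uv 375.0 184.0 z [-0.001  0.002  0.004] med [ 0.6119 -0.2612] rect [ 611.9 -261.2    2.7    0.  -166.9]
marker 0.48 [ 0.5584 -0.4114  0.0155]
   mask 0.52 187 uv 418.0 199.0 z [-0.004  0.015  0.022] med [ 0.5585 -0.4118] rect [ 559.5 -414.7  129.6   23.3    1.2]
sampling_tray 0.75 [0.4238 0.293  0.0146]
   mask 0.72 1952 uv 218.0 235.0 z [0.003 0.012 0.03 ] med [0.4227 0.2924] rect [425.2 290.4 127.2 194.5   5.1]
plating_tray 0.78 [0.4649 0.0711 0.0133]
   mask 0.83 1878 uv 282.0 224.0 z [0.004 0.013 0.03 ] med [0.4647 0.0687] rect [464.   69.7 123.6 195.1   2.2]
1.0
```

Run:
```python
import cv2
a=cv2.imread('pics/top0.png')
cv2.imwrite('pics/t1.png',cv2.resize(a[175:255,310:440],None,fx=6,fy=6,interpolation=cv2.INTER_CUBIC))
cv2.imwrite('pics/t2.png',cv2.resize(a[195:275,180:320],None,fx=5.7,fy=5.7,interpolation=cv2.INTER_CUBIC))
b=cv2.imread('pics/scene0.png')
cv2.imwrite('pics/s1.png',cv2.resize(b[170:330,170:430],None,fx=3,fy=3,interpolation=cv2.INTER_CUBIC))
```

```text
(no output)
```

View pics/t1.png

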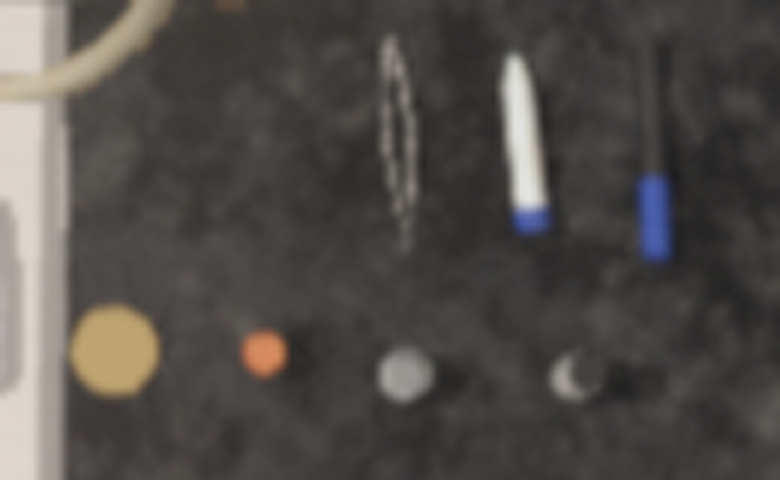

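View pics/t2.png

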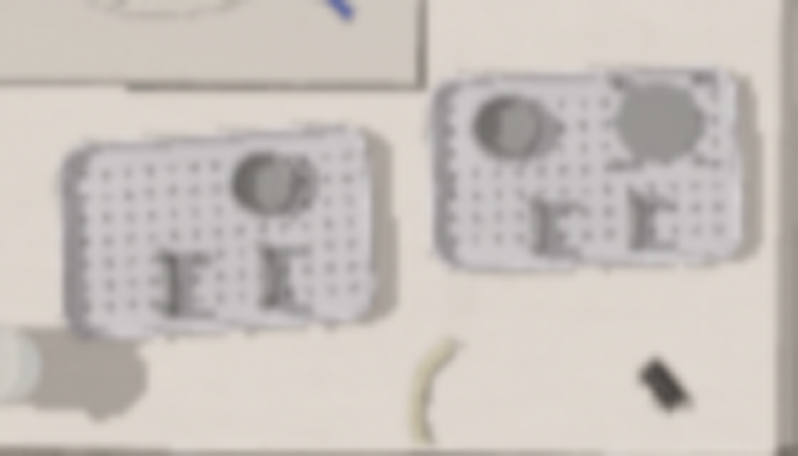

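View pics/s1.png

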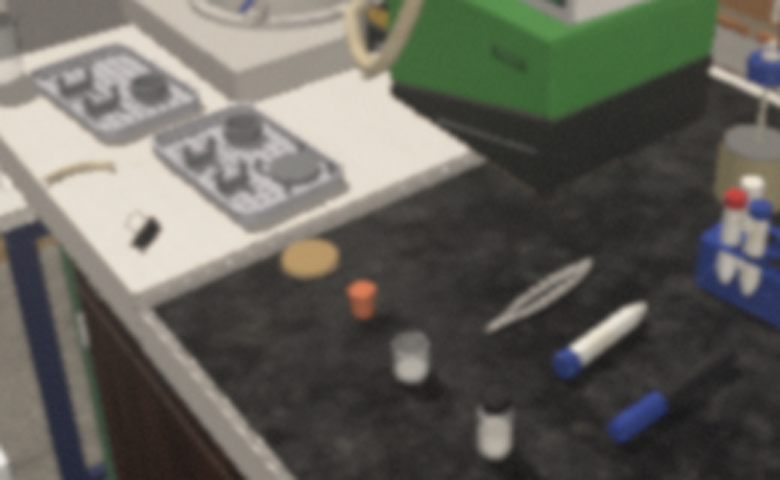

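```bash
cat > fit.py <<'E'
from h import *
from scipy.optimize import minimize
def proj(cam,P):
    c=get_calibration(cam); Q=P@np.array(c['R']).T+np.array(c['t'])
    return np.c_[Q[:,0]/Q[:,2]*c['fx']+c['cx'],Q[:,1]/Q[:,2]*c['fy']+c['cy']]
def box(lx,ly,h): return np.array([[a*lx/2,b*ly/2,c*h] for a in(-1,1) for b in(-1,1) for c in(0,1)])
def cyl(d,h,z0=0):
    t=np.linspace(0,2*np.pi,48); return np.r_[np.c_[d/2*np.cos(t),d/2*np.sin(t),0*t+z0],np.c_[d/2*np.cos(t),d/2*np.sin(t),0*t+h]]
def lie(d,L):
    t=np.linspace(0,2*np.pi,24); return np.vstack([np.c_[d/2*np.cos(t),0*t+y,d/2+d/2*np.sin(t)] for y in(-L/2,L/2)])
def place(M,p,z):
    c,s=np.cos(p[2]),np.sin(p[2]); return np.c_[M[:,0]*c-M[:,1]*s+p[0],M[:,0]*s+M[:,1]*c+p[1],M[:,2]+z]
def sil(cam,M,p,z,u0,v0,w,h,S=4):
    q=proj(cam,place(M,p,z)); q=(q-[u0,v0]+0.5)*S
    im=np.zeros((h*S,w*S),np.uint8); hull=cv2.convexHull(np.round(q*16).astype(np.int32))
    cv2.fillConvexPoly(im,hull,255,shift=4)
    return cv2.resize(im,(w,h),interpolation=cv2.INTER_AREA)/255.
def fit(obs,M,p0,z,yaw=True):
    """obs: list of (cam,mask float)"""
    wins=[]
    for cam,m in obs:
        v,u=np.nonzero(m>0.3); u0,v0=max(u.min()-8,0),max(v.min()-8,0); wins.append((cam,m,u0,v0,u.max()+9-u0,v.max()+9-v0))
    def f(x):
        p=np.r_[x,p0[2]][:3] if not yaw else x
        e=0
        for cam,m,u0,v0,w,h in wins:
            t=m[v0:v0+h,u0:u0+w]; s=sil(cam,M,p,z,u0,v0,t.shape[1],t.shape[0]); g=lambda a:cv2.GaussianBlur(a.astype(float),(0,0),1.2)
            e+=((g(s)-g(t))**2).sum()/max(m.sum(),1)
        return e
    x0=np.array(p0 if yaw else p0[:2],float); n=len(x0)
    sx=np.vstack([x0]+[x0+np.eye(n)[i]*[.012,.012,.1][i] for i in range(n)])
    r=minimize(f,x0,method='Nelder-Mead',options=dict(initial_simplex=sx,xatol=1e-4,fatol=1e-6,maxiter=300))
    return r.x,r.fun
E
cat > f1.py <<'E'
from fit import *
IT,IS=snap('top','top1')[0],snap('scene','scene1')[0]
print('cam', [np.round(-np.array(get_calibration(c)['R']).T@np.array(get_calibration(c)['t']),3) for c in('top','scene')])
D={'sampling_tray':(box(.12,.19,.018),.006,[.425,.29,0.05]),'plating_tray':(box(.12,.19,.018),.006,[.465,.07,0.03]),
'dish':(cyl(.059,.015),0,[.437,-.095,0]),'jar':(cyl(.027,.028),0,[.424,-.266,0]),'vial':(cyl(.025,.051),0,[.424,-.357,0]),'bung':(cyl(.023,.023),0,[.435,-.183,0]),
'sample_tube':(lie(.02,.103),0,[.56,-.335,0]),'forceps':(box(.015,.128,.008),0,[.56,-.265,0]),'marker':(lie(.018,.132),0,[.56,-.411,0])}
for k,(M,z,p0) in D.items():
    obs=[]
    for c in('top','scene'):
        q=proj(c,place(M,p0,z)).mean(0)
        for r in masks_of(k,c)[:4]:
            m=r['region']; v,u=np.nonzero(m)
            far=np.hypot(u.mean()-q[0],v.mean()-q[1])
            print(k,c,round(r['score'],2),m.sum(),round(u.mean(),1),round(v.mean(),1),'pred',q.round(1))
            if far<10 and m.sum()>30 :
                np.save(f'pics/m_{k}_{c}.npy',m)
                x,e=fit([(c,m)],M,p0,z,yaw=M.shape[0]==8 or k in('sample_tube','marker')); print('    fit',np.round(x,4),round(e,3)); obs.append((c,m)); break
    if len(obs)==2:
        x,e=fit(obs,M,p0,z,yaw=M.shape[0]==8 or k in('sample_tube','marker')); print('   BOTH',np.round(x,4),round(e,3))
E
python3 f1.py
```

```text
cam [array([ 0.284, -0.05 ,  1.731]), array([ 0.047, -0.796,  0.603])]
sampling_tray top 0.57 1910 217.4 235.1 pred [218.  234.4]
    fit [0.4231 0.2919 0.0835] 0.006
sampling_tray scene 0.7 1142 208.3 199.4 pred [208.4 200.3]
    fit [0.4273 0.3    0.0761] 0.019
   BOTH [0.4248 0.294  0.0893] 0.046
plating_tray top 0.75 1872 282.3 223.9 pred [281.3 223.8]
    fit [0.4651 0.067  0.0621] 0.009
plating_tray scene 0.8 1654 251.9 223.6 pred [251.3 223.8]
    fit [0.4678 0.073  0.0503] 0.01
   BOTH [0.4661 0.0695 0.0619] 0.031
dish top 0.74 151 328.7 232.6 pred [328.3 232.4]
    fit [ 0.4371 -0.096 ] 0.198
dish scene 0.77 193 273.2 255.8 pred [272.5 254.5]
    fit [ 0.4378 -0.0976] 0.406
   BOTH [ 0.438  -0.0966] 0.612
jar top 0.38 34 376.8 236.6 pred [377.2 236.7]
    fit [ 0.4244 -0.2642] 0.175
jar scene 0.72 180 306.7 288.8 pred [306.7 289.4]
    fit [ 0.4257 -0.2639] 0.003
   BOTH [ 0.425  -0.2642] 0.183
vial top 0.52 57 405.9 236.9 pred [403.9 236.7]
    fit [ 0.424  -0.3632] 0.017
vial scene 0.8 268 334.7 310.4 pred [332.  308.4]
    fit [ 0.4255 -0.364 ] 0.023
   BOTH [ 0.4248 -0.364 ] 0.046
bung scene 0.56 72 290.6 269.3 pred [290.4 270.3]
    fit [ 0.4382 -0.1789] 0.169
sample_tube scene 0.81 254 368.5 283.6 pred [370.3 282.2]
    fit [ 0.4947 -0.2506  0.0963] 0.789
forceps scene 0.42 180 350.8 267.7 pred [350.4 269.7]
    fit [ 0.5789 -0.2607 -1.4632] 0.322
marker top 0.7 167 418.3 200.0 pred [417.5 199. ]
    fit [ 0.5724 -0.4146 -0.0769] 0.885
marker scene 0.85 366 393.2 300.7 pred [395.  300.8]
    fit [ 0.5627 -0.411  -1.5351] 0.034
   BOTH [ 0.6411 -0.3618 -0.5933] 1.609
```

```bash
cat > ov.py <<'E'
from fit import *
import sys
def circ(cx,cy,d,z): t=np.linspace(0,2*np.pi,60); return np.c_[cx+d/2*np.cos(t),cy+d/2*np.sin(t),0*t+z]
def rect(x0,x1,y0,y1,z): return np.array([[x0,y0,z],[x1,y0,z],[x1,y1,z],[x0,y1,z],[x0,y0,z]])
def tray(k):
    o=[rect(-.06,.06,-.095,.095,.018),rect(-.06,.06,-.095,.095,0)]
    if k=='s': o+=[circ(.027,-.03,.034,.022),circ(.027,-.03,.042,.022)]; X=-.03;w=.026
    else:
        o+=[circ(.027,.048,.034,.022),circ(.027,.048,.042,.022)]; X=-.034;w=.02
        o+=[circ(.027+.0355*a*.7071,-.045+.0355*b*.7071,.007,.021) for a in(-1,1) for b in(-1,1)]
    for y in(-.03,.03):
        for s in(-1,1): o.append(rect(X+s*w/2,X+s*(w/2+.004),y-.004,y+.004,.032))
    return o
def overlay(cam,img,crop,sc,out,items):
    u0,v0,u1,v1=crop
    a=cv2.resize(cv2.imread(img)[v0:v1,u0:u1],None,fx=sc,fy=sc,interpolation=cv2.INTER_CUBIC)
    for k,p,col in items:
        ms=tray(k) if isinstance(k,str) else k
        for m in ms:
            q=(proj(cam,place(m,p,.006 if isinstance(k,str) else 0))-[u0,v0]+.5)*sc
            cv2.polylines(a,[np.round(q).astype(np.int32)],False,col,1)
    cv2.imwrite(out,a)
if __name__=='__main__':
    P1=[.4231,.2919,.0835];P2=[.4651,.067,.0621]
    Q1=[.4273,.300,.0761];Q2=[.4678,.073,.0503]
    overlay('top','pics/top1.png',(180,195,320,275),5.7,'pics/o_top.png',[('s',P1,(0,0,255)),('p',P2,(0,0,255))])
    overlay('scene','pics/scene1.png',(170,170,300,260),6,'pics/o_sc.png',[('s',P1,(0,0,255)),('p',P2,(0,0,255)),('s',Q1,(0,255,0)),('p',Q2,(0,255,0))])
E
python3 ov.py
```

```text
(no output)
```

View pics/o_top.png

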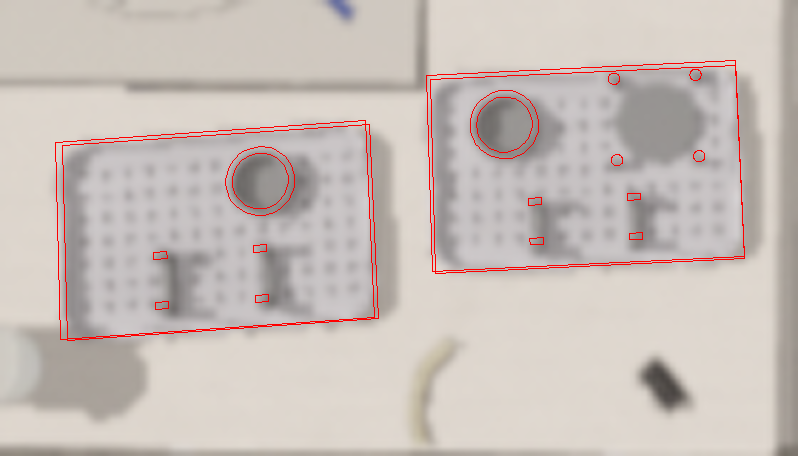

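View pics/o_sc.png

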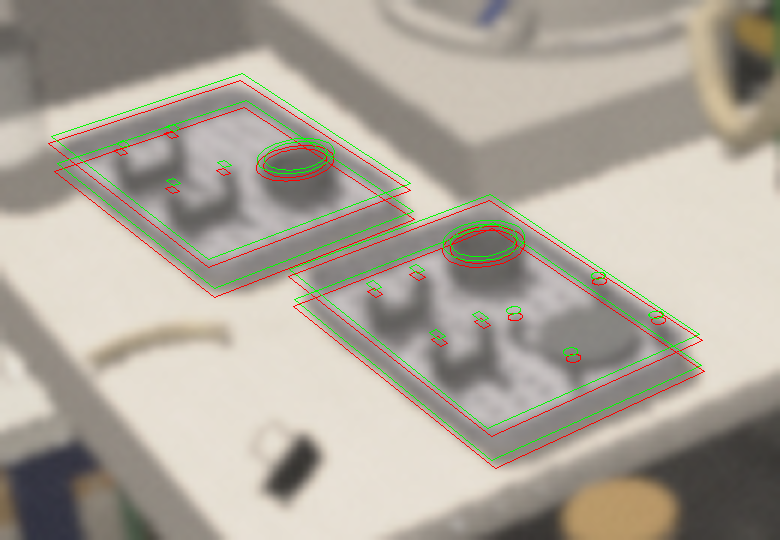

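Run:
```python
import cv2,numpy as np
def z(src,crop,sc,out):
    u0,v0,u1,v1=crop
    a=cv2.resize(cv2.imread(src)[v0:v1,u0:u1],None,fx=sc,fy=sc,interpolation=cv2.INTER_CUBIC)
    a=cv2.normalize(a,None,0,255,cv2.NORM_MINMAX)
    for u in range(u0,u1,5):
        x=int((u-u0+.5)*sc); cv2.line(a,(x,0),(x,6),(0,0,255),1); 
        if u%10==0: cv2.putText(a,str(u),(x-10,18),0,.4,(0,0,255),1); cv2.line(a,(x,0),(x,a.shape[0]),(0,0,255) ,1) if 0 else None
    for v in range(v0,v1,5):
        y=int((v-v0+.5)*sc); cv2.line(a,(0,y),(6,y),(0,0,255),1)
        if v%10==0: cv2.putText(a,str(v),(8,y+4),0,.4,(0,0,255),1)
    cv2.imwrite(out,a)
z('pics/top1.png',(185,210,255,260),11,'pics/z1.png')
z('pics/top1.png',(250,200,320,250),11,'pics/z2.png')
z('pics/scene1.png',(175,175,245,225),11,'pics/z3.png')
z('pics/scene1.png',(215,200,295,255),10,'pics/z4.png')
```

```text
(no output)
```

View pics/z1.png

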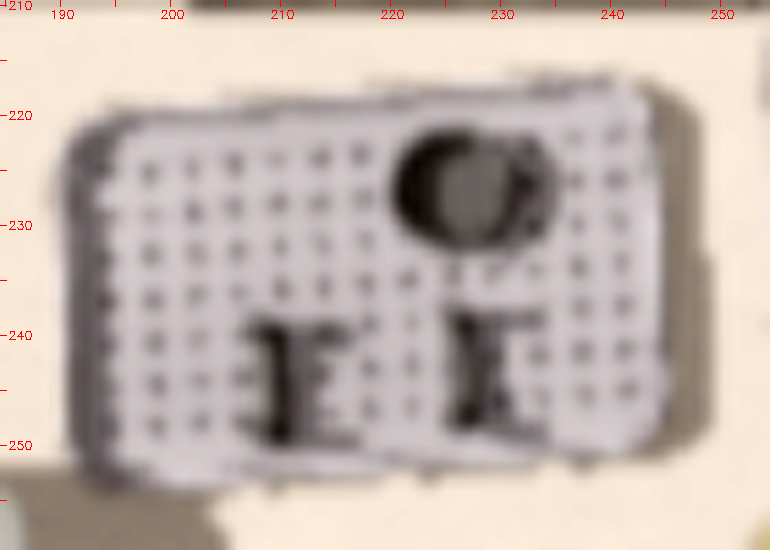

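View pics/z2.png

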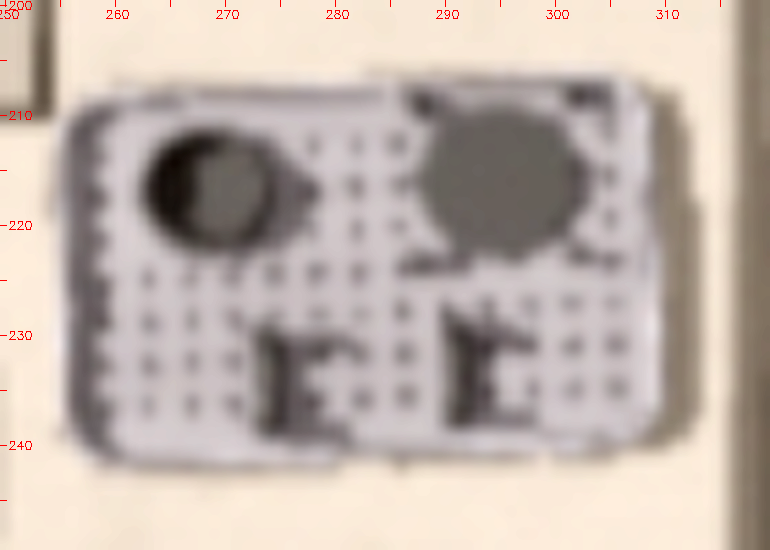

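View pics/z3.png

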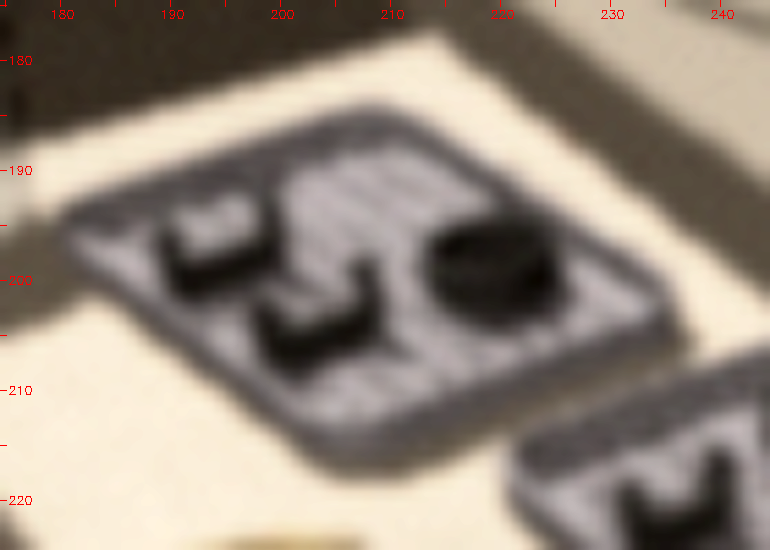

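View pics/z4.png

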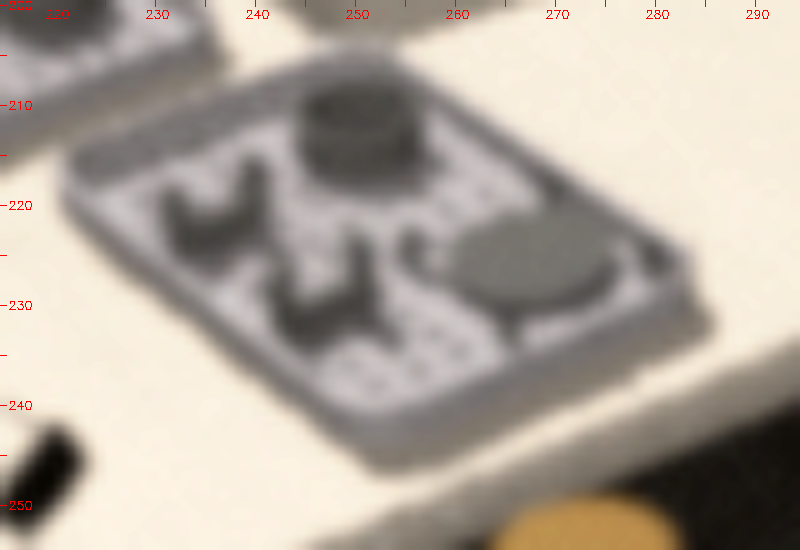

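```bash
cat > tl.py <<'E'
from fit import *
from scipy.optimize import least_squares
# (cam,local pt,(u,v)) nan=ignored
n=np.nan
def S(X,w,t=.0025): 
    return X-w/2-t, X+w/2+t
sl,sr=S(-.03,.026); pl,pr=S(-.034,.02)
SA=[('top',(.027,-.03,.022),(226.0,226.8)),('top',(-.03,.03,.025),(209.3,243.8)),('top',(-.03,-.03,.025),(227,242.8)),
('top',(0,.095,.018),(190.0,n)),('top',(0,-.095,.018),(244.7,n)),('top',(.06,0,.018),(n,218.5)),('top',(-.06,0,.018),(n,252.7)),
('scene',(.027,-.03,.022),(219.2,196.8)),('scene',(sl,.03,.031),(189.2,195.5)),('scene',(sr,.03,.031),(199,191.3)),('scene',(sl,-.03,.031),(197.8,202.3)),('scene',(sr,-.03,.031),(208,198))]
PA=[('top',(.027,.048,.022),(268.4,217)),('top',(-.034,.03,.025),(274.3,234.6)),('top',(-.034,-.03,.025),(291.8,233)),('top',(.027,-.045,.012),(295.3,216)),
('top',(0,.095,.018),(255.7,n)),('top',(0,-.095,.018),(309.3,n)),('top',(.06,0,.018),(n,207.6)),('top',(-.06,0,.018),(n,241.8)),
('scene',(.027,.048,.022),(250.4,210.8)),('scene',(.027,-.045,.012),(268,225.6)),('scene',(pl,.03,.031),(232,219)),('scene',(pr,.03,.031),(240.2,216.2)),('scene',(pl,-.03,.031),(242.8,227.5)),('scene',(pr,-.03,.031),(250.8,223.6))]
def run(A,p0,cams):
    def f(p):
        r=[]
        for c,l,uv in A:
            if c not in cams: continue
            q=proj(c,place(np.array([l]),p,.006))[0]-uv; r+=[x for x in q if x==x]
        return np.array(r)
    s=least_squares(f,p0,loss='soft_l1',f_scale=.7); return s.x,f(s.x)
for nm,A,p0 in(('S',SA,[.42,.29,.08]),('P',PA,[.465,.07,.06])):
    for cams in(('top',),('scene',),('top','scene')):
        x,r=run(A,p0,cams); print(nm,cams,x.round(4)); print('   ',r.round(1))
E
python3 tl.py
```

```text
S ('top',) [0.4211 0.2888 0.0996]
    [-0.2 -0.2 -0.2  0.7 -0.5  0.2  0.4  0.4 -0.4 -0.1]
S ('scene',) [0.4238 0.29   0.0749]
    [-0.1 -0.   0.7 -0.3 -0.3  0.9  0.5 -0.7 -0.8  0.4]
S ('top', 'scene') [0.4222 0.2888 0.0866]
    [-0.1 -0.4 -0.3  0.3 -0.5 -0.   0.4  0.5 -0.8 -0.4 -0.4  0.2  0.4  0.
 -0.7  1.3  0.4 -0.4 -1.   0.7]
P ('top',) [0.462  0.0648 0.0776]
    [ 0.   0.4  0.1 -0.2 -0.1  0.3 -0.1  0.  -0.3  0.5 -0.3 -0.2]
P ('scene',) [0.4651 0.0639 0.0621]
    [ 0.1  0.1  0.  -0.   0.2  0.  -0.5 -0.1  0.3 -0.3 -0.2  0.4]
P ('top', 'scene') [0.4638 0.0642 0.0714]
    [ 0.2 -0.2  0.2 -0.7 -0.  -0.1  0.1 -0.4 -0.1  0.7 -0.8 -0.8 -0.4  0.2
 -0.4 -0.  -0.2  0.2 -1.   0.  -0.  -0.2 -0.5  0.5]
```

Run:
```python
from fit import *
d='pics/'
for k,M,p0 in(('sample_tube',lie(.02,.103),[.557,-.335,-1.47]),('forceps',box(.015,.128,.008),[.56,-.265,-1.49]),('marker',lie(.018,.132),[.557,-.411,-1.53])):
    m=np.load(f'pics/m_{k}_scene.npy'); x,e=fit([('scene',m)],M,p0,0); print(k,x.round(4),round(e,3))
# rays from top picks
def ray(cam,uv,z):
    c=get_calibration(cam); R=np.array(c['R']);C=-R.T@np.array(c['t']); d=R.T@np.array([(uv[0]-c['cx'])/c['fx'],(uv[1]-c['cy'])/c['fy'],1]); return C+d*(z-C[2])/d[2]
for n,a,b,z in(('tube',(395.3,182.8),(398.3,213.7),.01),('forceps',(374.2,179.8),(377.2,216.5),.005),('marker',(418.2,182),(418.7,218),.009)):
    A=ray('top',a,z);B=ray('top',b,z); print(n,((A+B)/2).round(4),np.linalg.norm(A-B).round(4),np.arctan2(*(A-B)[[1,0]]).round(3))
for n,a,z in(('dish',(328.9,233.1),.012),('jar',(377.2,237.0),.022),('vial',(405.6,237.4),.035),('bung',(353.7,233.4),.015)): print(n,ray('top',a,z).round(4))
from ov import overlay
I=[([lie(.02,.103)],[.557,-.335,-1.47],(0,255,0)),([rect] if 0 else [box(.015,.128,.008)],[.56,-.265,-1.49],(0,255,0))]
```

```text
sample_tube [ 0.5593 -0.3365 -1.4347] 0.094
forceps [ 0.5763 -0.2611 -1.4533] 0.317
marker [ 0.5625 -0.4113 -1.5323] 0.033
tube [ 0.5621 -0.3372  0.01  ] 0.1113 0.08
forceps [ 0.5623 -0.2629  0.005 ] 0.1326 0.072
marker [ 0.5571 -0.4143  0.009 ] 0.1294 -0.01
dish [ 0.4346 -0.0971  0.012 ]
jar [ 0.4224 -0.2649  0.022 ]
vial [ 0.4213 -0.3612  0.035 ]
bung [ 0.4345 -0.1837  0.015 ]
```

```bash
cat > go.py <<'E'
# usage: go.py x,y,z,yaw ...   prints cm/deg steps in tool axes
from h import *
import sys
from scipy.spatial.transform import Rotation as Ro
def state():
    s=monitor.observe(); R=Ro.from_rotvec(s['ee_rot']).as_matrix(); return s,np.array(s['position']),R
s,p,R=state()
yaw=np.degrees(np.arctan2(R[1,1],R[0,1]))
print('t %.1f pos %s yaw %.1f tilt %.1f w %.3f F %s j7 %.2f'%(s['clock'],p.round(4),yaw,np.degrees(np.arccos(-R[2,2])),s['width']*.092,np.round(s['force'],1),s['joints'][6]))
for a in sys.argv[1:]:
    t=[float(v) for v in a.split(',')]; y=t[3] if len(t)>3 else yaw
    dy=(y-yaw+180)%360-180
    if len(t)>4: dy=t[4]   # explicit world yaw change
    D=np.array(t[:3])-p; n=max(1,int(np.ceil(max(np.linalg.norm(D)/.047,abs(dy)/8.5))))
    rows=[]
    for i in range(n):
        loc=R.T@(np.array(t[:3])-p)/(n-i); c=np.round(loc*100,2); turn=round(-dy/n,1)
        rows.append([c.tolist(),turn]); p=p+R@(c/100); R=R@Ro.from_rotvec([0,0,np.radians(turn)]).as_matrix()
    yaw=np.degrees(np.arctan2(R[1,1],R[0,1]))
    print(a,'n',n); 
    for r in rows: print('  ',r)
E
python3 go.py .105,.411,.227,75.6 .33,.27,.2,30,-45 .41,0,.18,-30,-60 .45,-.25,.15,-84.3,-54
```

```text
t 2.0 pos [0.1551 0.6055 0.2268] yaw 75.6 tilt 0.0 w 0.092 F [-0.9 -0.3 -0.2] j7 -0.08
.105,.411,.227,75.6 n 5
   [[0.01, -4.02, -0.01], np.float64(0.0)]
   [[0.0, -4.02, -0.0], np.float64(0.0)]
   [[0.01, -4.01, -0.01], np.float64(0.0)]
   [[0.0, -4.02, -0.0], np.float64(0.0)]
   [[0.01, -4.01, -0.01], np.float64(0.0)]
.33,.27,.2,30,-45 n 6
   [[-4.22, -1.35, 0.45], 7.5]
   [[-4.35, -0.78, 0.45], 7.5]
   [[-4.42, -0.21, 0.45], 7.5]
   [[-4.41, 0.37, 0.45], 7.5]
   [[-4.33, 0.94, 0.45], 7.5]
   [[-4.16, 1.5, 0.45], 7.5]
.41,0,.18,-30,-60 n 8
   [[-3.41, -0.86, 0.25], 7.5]
   [[-3.5, -0.41, 0.25], 7.5]
   [[-3.52, 0.06, 0.25], 7.5]
   [[-3.48, 0.51, 0.25], 7.5]
   [[-3.39, 0.96, 0.25], 7.5]
   [[-3.23, 1.4, 0.25], 7.5]
   [[-3.02, 1.81, 0.25], 7.5]
   [[-2.76, 2.18, 0.25], 7.5]
.45,-.25,.15,-84.3,-54 n 7
   [[-2.83, 2.25, 0.43], 7.7]
   [[-2.5, 2.61, 0.43], 7.7]
   [[-2.13, 2.92, 0.43], 7.7]
   [[-1.72, 3.18, 0.43], 7.7]
   [[-1.28, 3.38, 0.43], 7.7]
   [[-0.82, 3.53, 0.43], 7.7]
   [[-0.34, 3.6, 0.42], 7.7]
```

```bash
python3 -m crank '[[[0,-4,0],0,0],[[0,-4,0],0,0],[[0,-4,0],0,0],[[0,-4,0],0,0],[[0,-4,0],0,0]]'; python3 -m crank '[[[-4.2,-1.4,0.4],7.5,0],[[-4.3,-0.8,0.4],7.5,0],[[-4.4,-0.2,0.4],7.5,0],[[-4.4,0.4,0.4],7.5,0],[[-4.3,0.9,0.4],7.5,0]]'; python3 go.py .33,.27,.2,30
```

```text
clock: 2.5
position: [0.1051, 0.4102, 0.2267]
ee_rot: [0.393, 3.117, 0.001]
force: [-0.6, -1.1, -0.3]
width: 1.0
clock: 3.0
position: [0.293, 0.2931, 0.207]
ee_rot: [1.381, 2.822, 0.002]
force: [-0.2, 0.4, 0.3]
width: 0.999
t 3.0 pos [0.293  0.2931 0.207 ] yaw 37.8 tilt 0.1 w 0.092 F [-0.2  0.4  0.3] j7 -0.21
.33,.27,.2,30 n 1
   [[-4.1, 1.5, 0.7], np.float64(7.8)]
```

```bash
python3 -m crank '[[[-4.1,1.5,0.7],7.8,0],[[-3.4,-0.9,0.2],7.5,0],[[-3.5,-0.4,0.2],7.5,0],[[-3.5,0,0.2],7.5,0],[[-3.5,0.5,0.2],7.5,0]]'; python3 -m crank '[[[-3.4,1,0.2],7.5,0],[[-3.2,1.4,0.2],7.5,0],[[-3,1.8,0.2],7.5,0],[[-2.8,2.2,0.2],7.5,0],[[-2.8,2.2,0.4],7.7,80]]';python3 -m crank '[[[-2.5,2.6,0.4],7.7,140],[[-2.1,2.9,0.4],7.7,140],[[-1.7,3.2,0.4],7.7,140],[[-1.3,3.4,0.4],7.7,140],[[-0.8,3.5,0.4],7.7,140]]' ; python3 go.py .5605,-.337,.12,-84.3 .5605,-.337,.004,-84.3
```

```text
clock: 3.5
position: [0.3673, 0.1344, 0.1919]
ee_rot: [-2.221, -2.222, -0.001]
force: [1.0, 1.0, 0.4]
width: 1.0
clock: 4.0
position: [0.4129, -0.0361, 0.1802]
ee_rot: [2.819, 1.385, 0.003]
force: [1.1, 0.6, -0.6]
width: 0.951
clock: 4.5
position: [0.4402, -0.2145, 0.1598]
ee_rot: [3.119, 0.379, 0.001]
force: [0.5, 0.8, 0.2]
width: 0.529
t 4.5 pos [ 0.4402 -0.2145  0.1598] yaw -76.2 tilt 0.0 w 0.049 F [0.5 0.8 0.2] j7 -0.57
.5605,-.337,.12,-84.3 n 4
   [[2.19, 3.69, 1.0], np.float64(2.0)]
   [[2.31, 3.62, 0.99], np.float64(2.0)]
   [[2.44, 3.53, 1.0], np.float64(2.0)]
   [[2.56, 3.44, 0.99], np.float64(2.0)]
.5605,-.337,.004,-84.3 n 3
   [[-0.0, 0.0, 3.87], np.float64(0.0)]
   [[-0.01, 0.0, 3.87], np.float64(0.0)]
   [[-0.0, 0.0, 3.86], np.float64(0.0)]
```

```bash
python3 -m crank '[[[2.2,3.7,1],2,140],[[2.3,3.6,1],2,140],[[2.4,3.5,1],2,140],[[2.6,3.5,1],2,140],[[0,0,4],0,140]]';python3 -m crank '[[[0,0,2],0,140],[[0,0,0],0,140]]'; python3 go.py .5605,-.337,.004,-84.3
python3 - <<'E'
from h import *
a=snap('scene','s_tube')[0][170:330,250:460]; cv2.imwrite('pics/c1.png',cv2.resize(a[:,:,::-1],None,fx=3.7,fy=3.7,interpolation=2))
a=snap('top','t_tube')[0][155:255,340:460]; cv2.imwrite('pics/c2.png',cv2.resize(a[:,:,::-1],None,fx=5.5,fy=5.5,interpolation=2))
E
```

```text
clock: 5.0
position: [0.5664, -0.3414, 0.0823]
ee_rot: [3.129, 0.165, 0.012]
force: [0.6, -0.5, -0.7]
width: 0.447
clock: 5.2
position: [0.5592, -0.3338, 0.0565]
ee_rot: [-3.134, -0.168, 0.007]
force: [-0.8, 0.2, 0.4]
width: 0.45
t 5.2 pos [ 0.5592 -0.3338  0.0565] yaw -83.9 tilt 0.3 w 0.041 F [-0.8  0.2  0.4] j7 -0.47
.5605,-.337,.004,-84.3 n 2
   [[0.06, 0.17, 2.62], np.float64(0.2)]
   [[0.06, 0.18, 2.63], np.float64(0.2)]
```

View pics/c1.png

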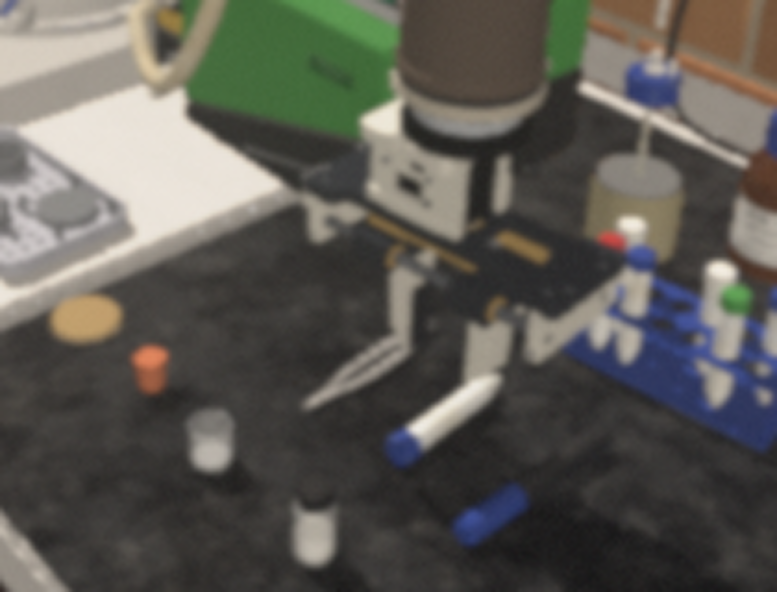

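View pics/c2.png

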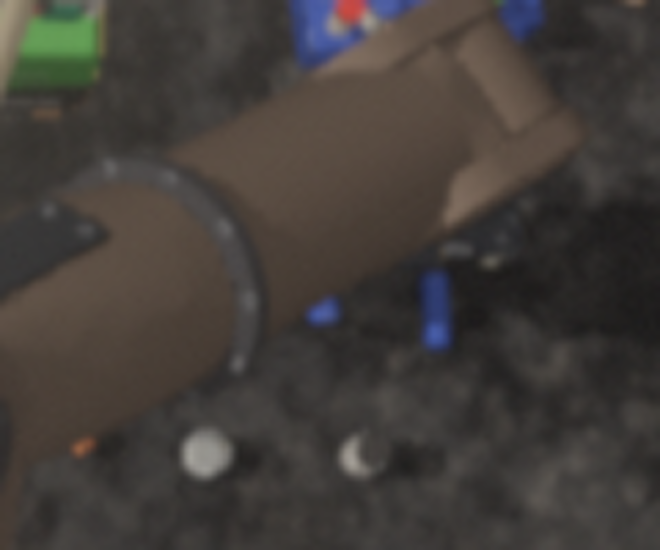

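```bash
python3 -m crank '[[[0,0.2,2.6],0.4,140],[[0,0.1,2.5],0,140],[[0,0,0],0,140],[[0,0,0],0,140]]'; python3 go.py .5605,-.337,.004,-84.3
```

```text
clock: 5.7
position: [0.5617, -0.3385, 0.0104]
ee_rot: [3.137, 0.157, 0.002]
force: [0.4, -0.4, 0.7]
width: 0.454
t 5.7 pos [ 0.5617 -0.3385  0.0104] yaw -84.3 tilt 0.1 w 0.042 F [ 0.4 -0.4  0.7] j7 -0.44
.5605,-.337,.004,-84.3 n 1
   [[-0.11, -0.16, 0.64], np.float64(0.0)]
```

```bash
python3 -m crank '[[[0,0,0],0,255],[[0,0,0],0,255],[[0,0,0],0,255],[[0,0,0],0,255],[[0,0,0],0,255]]' 25; python3 go.py .5605,-.337,.004,-84.3
```

```text
clock: 6.2
position: [0.5616, -0.3383, 0.0096]
ee_rot: [3.137, 0.157, 0.002]
force: [-1.2, 1.2, 6.6]
width: 0.212
t 6.2 pos [ 0.5616 -0.3383  0.0096] yaw -84.3 tilt 0.1 w 0.019 F [-1.2  1.2  6.6] j7 -0.44
.5605,-.337,.004,-84.3 n 1
   [[-0.1, -0.14, 0.56], np.float64(0.0)]
```

```bash
python3 -m crank '[[[0,0,0],0,140],[[0,0,0],0,140],[[0,0,0.6],0,140],[[0,0,0],0,140],[[0,0,0],0,140]]' 25; python3 go.py .5605,-.337,.004,-84.3
python3 -m crank '[[[0,0,0],0,255],[[0,0,0],0,255],[[0,0,0],0,255],[[0,0,0],0,255],[[0,0,0],0,255]]' 25; python3 go.py .5605,-.337,.004,-84.3
```

```text
clock: 6.7
position: [0.5608, -0.3379, 0.0022]
ee_rot: [-3.137, -0.157, 0.001]
force: [-0.9, 0.8, -1.3]
width: 0.449
t 6.7 pos [ 0.5608 -0.3379  0.0022] yaw -84.3 tilt 0.0 w 0.041 F [-0.9  0.8 -1.3] j7 -0.43
.5605,-.337,.004,-84.3 n 1
   [[-0.02, -0.1, -0.18], np.float64(0.0)]
clock: 7.2
position: [0.5612, -0.3382, 0.0028]
ee_rot: [3.138, 0.157, 0.0]
force: [0.3, 0.4, -0.1]
width: 0.214
t 7.2 pos [ 0.5612 -0.3382  0.0028] yaw -84.3 tilt 0.0 w 0.020 F [ 0.3  0.4 -0.1] j7 -0.43
.5605,-.337,.004,-84.3 n 1
   [[-0.05, -0.12, -0.12], np.float64(0.0)]
```

```bash
python3 go.py .561,-.338,.15 .43,-.22,.17,-84.3 .40,0,.17,-40 .392,.2862,.15,4.9
```

```text
t 7.2 pos [ 0.5612 -0.3382  0.0028] yaw -84.3 tilt 0.0 w 0.020 F [ 0.3  0.4 -0.1] j7 -0.43
.561,-.338,.15 n 4
   [[-0.0, -0.0, -3.68], np.float64(-0.0)]
   [[-0.0, -0.01, -3.68], np.float64(-0.0)]
   [[-0.01, -0.0, -3.68], np.float64(-0.0)]
   [[-0.0, -0.01, -3.68], np.float64(-0.0)]
.43,-.22,.17,-84.3 n 4
   [[-2.96, -3.26, -0.5], np.float64(0.0)]
   [[-2.97, -3.26, -0.5], np.float64(0.0)]
   [[-2.96, -3.26, -0.5], np.float64(0.0)]
   [[-2.97, -3.26, -0.5], np.float64(0.0)]
.40,0,.17,-40 n 6
   [[-0.13, -3.7, -0.0], np.float64(-7.4)]
   [[0.35, -3.68, -0.0], np.float64(-7.4)]
   [[0.82, -3.61, -0.0], np.float64(-7.4)]
   [[1.27, -3.48, -0.0], np.float64(-7.4)]
   [[1.71, -3.28, -0.0], np.float64(-7.4)]
   [[2.12, -3.03, -0.0], np.float64(-7.4)]
.392,.2862,.15,4.9 n 7
   [[3.06, -2.71, 0.28], np.float64(-6.4)]
   [[3.35, -2.35, 0.29], np.float64(-6.4)]
   [[3.59, -1.96, 0.28], np.float64(-6.4)]
   [[3.79, -1.55, 0.29], np.float64(-6.4)]
   [[3.93, -1.12, 0.28], np.float64(-6.4)]
   [[4.04, -0.67, 0.29], np.float64(-6.4)]
   [[4.08, -0.23, 0.28], np.float64(-6.4)]
```

```bash
python3 -m crank '[[[0,0,-2],0,255],[[0,0,-4],0,255],[[0,0,-4.3],0,255],[[0,0,-4.4],0,255],[[0,0,0],0,255]]'; python3 -m crank '[[[-3,-3.3,-0.5],0,255],[[-3,-3.3,-0.5],0,255],[[-3,-3.3,-0.5],0,255],[[-3,-3.3,-0.5],0,255],[[-0.1,-3.7,0],-7.4,255]]'; python3 -m crank '[[[0.3,-3.7,0],-7.4,255],[[0.8,-3.6,0],-7.4,255],[[1.3,-3.5,0],-7.4,255],[[1.7,-3.3,0],-7.4,255],[[2.1,-3,0],-7.4,255]]'; python3 -m crank '[[[3.1,-2.7,0.3],-6.4,255],[[3.4,-2.3,0.3],-6.4,255],[[3.6,-2,0.3],-6.4,255],[[3.8,-1.5,0.3],-6.4,255],[[3.9,-1.1,0.3],-6.4,255]]'; python3 go.py .3923,.2862,.12,4.9
```

```text
clock: 7.7
position: [0.5633, -0.3409, 0.156]
ee_rot: [3.132, 0.156, 0.012]
force: [-0.2, -0.3, -0.2]
width: 0.212
clock: 8.2
position: [0.4197, -0.1819, 0.1694]
ee_rot: [-3.12, -0.353, 0.002]
force: [1.2, 0.6, 0.8]
width: 0.211
clock: 8.7
position: [0.3976, 0.0028, 0.1697]
ee_rot: [-2.842, -1.338, -0.001]
force: [-0.5, -0.0, 0.2]
width: 0.209
clock: 9.2
position: [0.3934, 0.2077, 0.1546]
ee_rot: [-2.364, -2.069, -0.001]
force: [1.1, -0.7, 0.4]
width: 0.211
t 9.2 pos [0.3934 0.2077 0.1546] yaw -7.6 tilt 0.0 w 0.019 F [ 1.1 -0.7  0.4] j7 -0.54
.3923,.2862,.12,4.9 n 2
   [[3.88, -0.57, 1.73], np.float64(-6.3)]
   [[3.93, -0.15, 1.73], np.float64(-6.3)]
```

```bash
python3 -m crank '[[[3.9,-0.6,1.7],-6.2,255],[[3.9,-0.1,1.7],-6.2,255],[[0,0,2.5],0,255],[[0,0,2.5],0,255],[[0,0,0],0,255]]'; python3 -m crank '[[[0,0,0],0,255],[[0,0,0],0,255]]'; python3 go.py .3923,.2862,.03,4.9;  python3 - <<'E'
from h import *
a=snap('scene','s_p')[0][150:270,140:300]; cv2.imwrite('pics/c3.png',cv2.resize(a[:,:,::-1],None,fx=4.8,fy=4.8,interpolation=2))
a=snap('top','t_p')[0][200:270,180:280]; cv2.imwrite('pics/c4.png',cv2.resize(a[:,:,::-1],None,fx=7,fy=7,interpolation=2))
E
```

```text
clock: 9.7
position: [0.3915, 0.2831, 0.0682]
ee_rot: [-2.132, -2.308, 0.008]
force: [-0.5, -0.3, -0.1]
width: 0.209
clock: 9.9
position: [0.394, 0.2845, 0.0718]
ee_rot: [2.133, 2.307, 0.002]
force: [0.5, -0.8, -0.1]
width: 0.211
t 9.9 pos [0.394  0.2845 0.0718] yaw 4.5 tilt 0.1 w 0.019 F [ 0.5 -0.8 -0.1] j7 -0.37
.3923,.2862,.03,4.9 n 1
   [[0.17, -0.17, 4.18], np.float64(-0.4)]
```

View pics/c3.png

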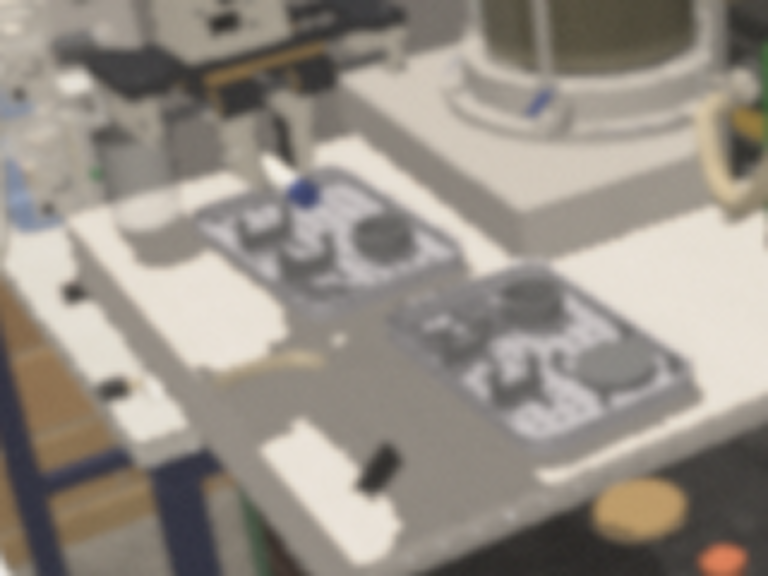

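View pics/c4.png

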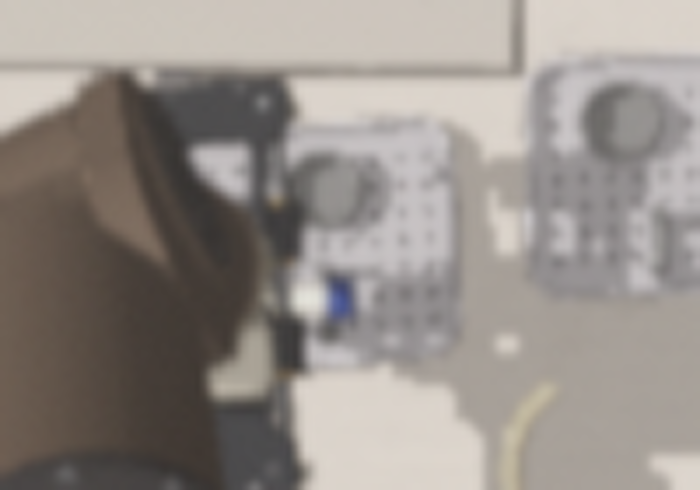

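Run:
```python
from fit import *
# tube from tcp pose .394,.2845 yaw 4.5: cap end
a=np.radians(4.5); 
for nm,xy in(('end-',(.394+.0515*np.sin(a),.2845-.0515*np.cos(a))),):
    for c in('top','scene'): print(nm,c,proj(c,np.array([[*xy,.079]])).round(1))
```

```text
end- top [[230.9 241. ]]
end- scene [[204.5 191. ]]
```

```bash
python3 -m crank '[[[0.1,-0.1,1.5],-0.4,255],[[0,0,1.4],0,255],[[0,0,0.8],0,255],[[0,0,0],0,255],[[0,0,0],0,255]]'; python3 go.py .3932,.286,.029,4.9
```

```text
clock: 10.5
position: [0.3926, 0.2854, 0.0343]
ee_rot: [2.124, 2.315, 0.001]
force: [0.9, 0.5, -0.5]
width: 0.214
t 10.5 pos [0.3926 0.2854 0.0343] yaw 4.9 tilt 0.0 w 0.020 F [ 0.9  0.5 -0.5] j7 -0.33
.3932,.286,.029,4.9 n 1
   [[0.05, 0.06, 0.53], np.float64(0.0)]
```

```bash
python3 -m crank '[[[0,0,0.3],0,255],[[0,0,0.3],0,255],[[0,0,0],0,255]]'; python3 go.py .3932,.286,.029,4.9
```

```text
clock: 10.8
position: [0.3926, 0.2855, 0.0277]
ee_rot: [2.124, 2.315, 0.001]
force: [1.3, 0.8, -1.7]
width: 0.213
t 10.8 pos [0.3926 0.2855 0.0277] yaw 4.9 tilt 0.0 w 0.020 F [ 1.3  0.8 -1.7] j7 -0.33
.3932,.286,.029,4.9 n 1
   [[0.04, 0.07, -0.13], np.float64(0.0)]
```

```bash
python3 -m crank '[[[0,0,0],0,170],[[0,0,0],0,170],[[0,0,0],0,170],[[0,0,-2],0,170],[[0,0,-4],0,160]]'; python3 -m crank '[[[0,0,-4],0,160],[[0,0,-1],0,160],[[0,0,0],0,140]]'; python3 go.py .40,.05,.17,-40 .42,-.15,.17,-85  .425,-.355,.11,-85
python3 - <<'E'
from h import *
a=snap('scene','s_p2')[0][150:270,140:300]; cv2.imwrite('pics/c5.png',cv2.resize(a[:,:,::-1],None,fx=4.8,fy=4.8,interpolation=2))
E
```

```text
clock: 11.3
position: [0.3907, 0.284, 0.0865]
ee_rot: [-2.124, -2.315, 0.008]
force: [0.1, 0.6, -0.1]
width: 0.358
clock: 11.6
position: [0.3929, 0.2862, 0.1391]
ee_rot: [-2.123, -2.315, -0.005]
force: [-0.9, 0.8, -0.7]
width: 0.413
t 11.6 pos [0.3929 0.2862 0.1391] yaw 4.9 tilt 0.2 w 0.038 F [-0.9  0.8 -0.7] j7 -0.44
.40,.05,.17,-40 n 6
   [[-3.93, -0.22, -0.53], np.float64(7.5)]
   [[-3.93, 0.29, -0.52], np.float64(7.5)]
   [[-3.85, 0.8, -0.53], np.float64(7.5)]
   [[-3.71, 1.3, -0.52], np.float64(7.5)]
   [[-3.52, 1.78, -0.53], np.float64(7.5)]
   [[-3.25, 2.22, -0.52], np.float64(7.5)]
.42,-.15,.17,-85 n 6
   [[-2.34, 2.4, -0.01], np.float64(7.5)]
   [[-2.0, 2.68, -0.01], np.float64(7.5)]
   [[-1.64, 2.92, -0.01], np.float64(7.5)]
   [[-1.24, 3.11, -0.01], np.float64(7.5)]
   [[-0.82, 3.25, -0.01], np.float64(7.5)]
   [[-0.39, 3.33, -0.0], np.float64(7.5)]
.425,-.355,.11,-85 n 5
   [[-0.26, 4.1, 1.19], np.float64(-0.0)]
   [[-0.26, 4.1, 1.19], np.float64(-0.0)]
   [[-0.26, 4.09, 1.19], np.float64(-0.0)]
   [[-0.25, 4.1, 1.19], np.float64(-0.0)]
   [[-0.26, 4.09, 1.18], np.float64(-0.0)]
```

View pics/c5.png

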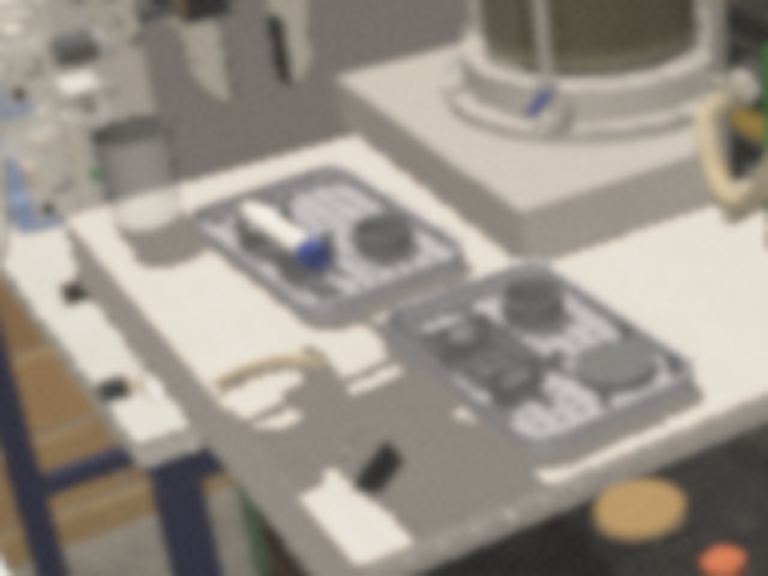

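```bash
python3 -m crank '[[[-3.9,-0.2,-0.5],7.5,130],[[-3.9,0.3,-0.5],7.5,130],[[-3.9,0.8,-0.5],7.5,130],[[-3.7,1.3,-0.5],7.5,130],[[-3.5,1.8,-0.5],7.5,130]]'; python3 -m crank '[[[-3.3,2.2,-0.5],7.5,130],[[-2.3,2.4,0],7.5,130],[[-2,2.7,0],7.5,130],[[-1.6,2.9,0],7.5,130],[[-1.2,3.1,0],7.5,130]]';  python3 -m crank '[[[-0.8,3.3,0],7.5,130],[[-0.4,3.3,0],7.5,130],[[-0.3,4.1,1],0,130],[[-0.3,4.1,1],0,130],[[-0.3,4.1,1],0,130]]'; python3 go.py .4235,-.363,.11,-85
```

```text
clock: 12.15
position: [0.3973, 0.0871, 0.1614]
ee_rot: [2.759, 1.502, -0.004]
force: [0.6, -0.5, 1.0]
width: 0.488
clock: 12.65
position: [0.4125, -0.0844, 0.1664]
ee_rot: [3.095, 0.536, -0.003]
force: [1.2, 0.6, 0.5]
width: 0.491
clock: 13.15
position: [0.421, -0.2744, 0.1353]
ee_rot: [-3.138, -0.136, 0.005]
force: [0.6, 0.3, -0.4]
width: 0.486
t 13.2 pos [ 0.421  -0.2744  0.1353] yaw -85.0 tilt 0.2 w 0.045 F [ 0.6  0.3 -0.4] j7 -0.52
.4235,-.363,.11,-85 n 2
   [[-0.25, 4.43, 1.26], np.float64(-0.0)]
   [[-0.26, 4.42, 1.27], np.float64(-0.0)]
```

```bash
python3 -m crank '[[[-0.3,4.4,1.2],0,130],[[-0.2,4.2,1.2],0,130],[[0,0,1.5],0,130],[[0,0,0],0,130],[[0,0,0],0,130]]'; python3 go.py .4235,-.363,.022,-85 ;  python3 - <<'E'
from fit import *
a=snap('scene','s_v')[0][200:330,270:430]; cv2.imwrite('pics/c6.png',cv2.resize(a[:,:,::-1],None,fx=4.6,fy=4.6,interpolation=2))
s=monitor.observe(); print(proj('scene',np.array([s['position']])))
E
```

```text
clock: 13.65
position: [0.4236, -0.3581, 0.0974]
ee_rot: [-3.137, -0.135, 0.004]
force: [0.1, 0.4, 0.3]
width: 0.488
t 13.7 pos [ 0.4236 -0.3581  0.0974] yaw -85.1 tilt 0.2 w 0.045 F [0.1 0.4 0.3] j7 -0.34
.4235,-.363,.022,-85 n 2
   [[-0.02, 0.25, 3.77], np.float64(-0.0)]
   [[-0.01, 0.26, 3.77], np.float64(-0.0)]
[[332.7863296  282.33777851]]
```

View pics/c6.png

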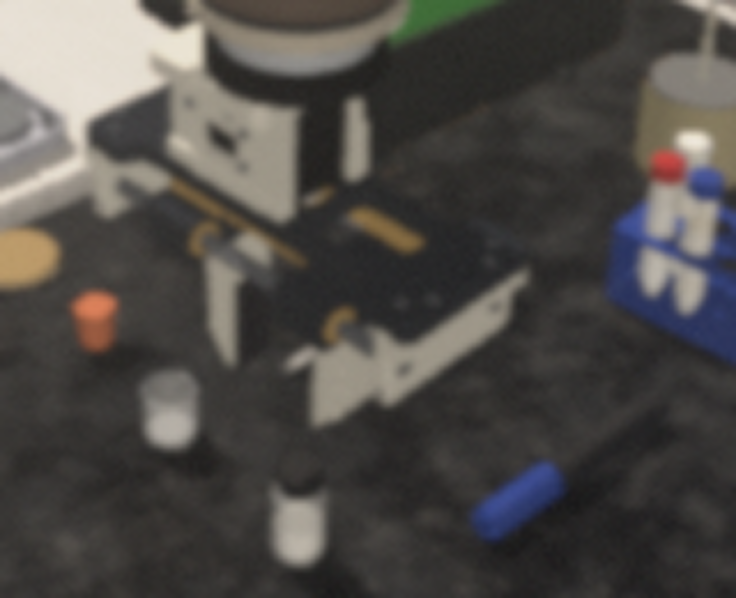

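```bash
python3 -m crank '[[[0,0.2,3.7],0,130],[[0,0.2,3.6],0,130],[[0,0,0],0,130],[[0,0,0],0,130]]'; python3 go.py .4235,-.363,.022,-85 ; python3 -m crank '[[[0,0,0],0,255],[[0,0,0],0,255],[[0,0,0],0,255],[[0,0,0],0,255],[[0,0,0],0,255]]' 20; python3 go.py .4235,-.363,.022,-85
```

```text
clock: 14.1
position: [0.425, -0.3627, 0.0265]
ee_rot: [-3.138, -0.136, 0.001]
force: [-0.0, 0.0, 0.9]
width: 0.491
t 14.1 pos [ 0.425  -0.3627  0.0265] yaw -85.0 tilt 0.0 w 0.045 F [-0.   0.   0.9] j7 -0.25
.4235,-.363,.022,-85 n 1
   [[-0.15, 0.01, 0.45], np.float64(-0.0)]
clock: 14.6
position: [0.4255, -0.3638, 0.0268]
ee_rot: [3.138, 0.135, 0.003]
force: [0.1, 2.0, 8.6]
width: 0.263
t 14.6 pos [ 0.4255 -0.3638  0.0268] yaw -85.1 tilt 0.1 w 0.024 F [0.1 2.  8.6] j7 -0.25
.4235,-.363,.022,-85 n 1
   [[-0.19, -0.09, 0.48], np.float64(-0.1)]
```

```bash
python3 -m crank '[[[0,0,0],0,130],[[0,0,0],0,130],[[-0.1,0,0.8],0,130],[[0,0,0],0,130],[[0,0,0],0,130]]'; python3 go.py .4235,-.363,.018,-85 ; python3 -m crank '[[[0,0,0],0,255],[[0,0,0],0,255],[[0,0,0],0,255],[[0,0,0],0,255],[[0,0,0],0,255]]' 20; python3 go.py .4235,-.363,.018,-85
```

```text
clock: 15.1
position: [0.4234, -0.3634, 0.0172]
ee_rot: [-3.138, -0.135, 0.001]
force: [0.3, 0.2, 0.9]
width: 0.491
t 15.1 pos [ 0.4234 -0.3634  0.0172] yaw -85.1 tilt 0.1 w 0.045 F [0.3 0.2 0.9] j7 -0.24
.4235,-.363,.018,-85 n 1
   [[0.02, -0.04, -0.08], np.float64(-0.1)]
clock: 15.6
position: [0.4238, -0.3636, 0.0178]
ee_rot: [3.139, 0.135, 0.0]
force: [-0.0, -0.4, 0.9]
width: 0.268
t 15.6 pos [ 0.4238 -0.3636  0.0178] yaw -85.1 tilt 0.0 w 0.025 F [-0.  -0.4  0.9] j7 -0.24
.4235,-.363,.018,-85 n 1
   [[-0.03, -0.06, -0.02], np.float64(-0.1)]
```

```bash
python3 go.py .4235,-.363,.15,-85.1 .40,0,.16,-85.1 .41,.22,.14,-85.1  .4525,.2609,.09,-85.1
```

```text
t 15.6 pos [ 0.4238 -0.3636  0.0178] yaw -85.1 tilt 0.0 w 0.025 F [-0.  -0.4  0.9] j7 -0.24
.4235,-.363,.15,-85.1 n 3
   [[-0.01, -0.02, -4.41], np.float64(0.0)]
   [[-0.01, -0.02, -4.41], np.float64(0.0)]
   [[-0.01, -0.02, -4.4], np.float64(0.0)]
.40,0,.16,-85.1 n 8
   [[0.1, -4.55, -0.13], np.float64(0.0)]
   [[0.1, -4.55, -0.13], np.float64(0.0)]
   [[0.1, -4.55, -0.12], np.float64(0.0)]
   [[0.1, -4.54, -0.13], np.float64(0.0)]
   [[0.1, -4.55, -0.12], np.float64(0.0)]
   [[0.09, -4.54, -0.13], np.float64(0.0)]
   [[0.1, -4.55, -0.12], np.float64(0.0)]
   [[0.09, -4.54, -0.13], np.float64(0.0)]
.41,.22,.14,-85.1 n 5
   [[0.58, -4.37, 0.4], np.float64(0.0)]
   [[0.58, -4.37, 0.4], np.float64(0.0)]
   [[0.58, -4.36, 0.4], np.float64(0.0)]
   [[0.57, -4.37, 0.4], np.float64(0.0)]
   [[0.58, -4.36, 0.4], np.float64(0.0)]
.4525,.2609,.09,-85.1 n 2
   [[2.29, -1.86, 2.5], np.float64(0.0)]
   [[2.29, -1.85, 2.5], np.float64(0.0)]
```

```bash
python3 -m crank '[[[0,0,-3],0,255],[[0,0,-4.5],0,255],[[0,0,-4.5],0,255],[[0,0,-1],0,255],[[0.1,-4.5,-0.1],0,255]]'; python3 -m crank '[[[0.1,-4.5,-0.1],0,255],[[0.1,-4.5,-0.1],0,255],[[0.1,-4.6,-0.1],0,255],[[0.1,-4.6,-0.1],0,255],[[0.1,-4.6,-0.1],0,255]]'; python3 -m crank '[[[0.1,-4.5,-0.1],0,255],[[0.1,-4.6,-0.1],0,255],[[0.6,-4.4,0.4],0,255],[[0.6,-4.4,0.4],0,255],[[0.6,-4.4,0.4],0,255]]'; python3 -m crank '[[[0.6,-4.4,0.4],0,255],[[0.6,-4.2,0.4],0,255],[[0,0,0],0,255]]'; python3 go.py .4525,.2609,.08,-85.1
```

```text
clock: 16.1
position: [0.4214, -0.3246, 0.1515]
ee_rot: [3.132, 0.125, 0.007]
force: [1.1, 0.5, -0.2]
width: 0.267
clock: 16.6
position: [0.4056, -0.0892, 0.1534]
ee_rot: [-3.138, -0.135, 0.0]
force: [1.6, 0.2, 0.5]
width: 0.268
clock: 17.1
position: [0.4065, 0.135, 0.1435]
ee_rot: [-3.138, -0.136, -0.0]
force: [1.9, -0.8, -0.0]
width: 0.266
clock: 17.4
position: [0.4111, 0.2254, 0.1347]
ee_rot: [-3.138, -0.148, -0.0]
force: [-0.1, 0.2, -0.2]
width: 0.266
t 17.4 pos [0.4111 0.2254 0.1347] yaw -84.6 tilt 0.0 w 0.024 F [-0.1  0.2 -0.2] j7 -1.60
.4525,.2609,.08,-85.1 n 2
   [[2.23, -1.57, 2.74], np.float64(0.2)]
   [[2.22, -1.59, 2.73], np.float64(0.2)]
```

```bash
python3 -m crank '[[[2.2,-1.6,2.4],0.2,255],[[2.2,-1.6,2.3],0.2,255],[[0,0,0],0,255],[[0,0,0],0,255]]'; python3 go.py .4525,.2609,.034,-85.1;  python3 - <<'E'
from fit import *
a=snap('scene','s_v2')[0][150:270,140:300]; cv2.imwrite('pics/c7.png',cv2.resize(a[:,:,::-1],None,fx=4.8,fy=4.8,interpolation=2))
a=snap('top','t_v2')[0][200:270,180:280]; cv2.imwrite('pics/c8.png',cv2.resize(a[:,:,::-1],None,fx=7,fy=7,interpolation=2))
E
```

```text
clock: 17.8
position: [0.4525, 0.254, 0.0879]
ee_rot: [3.137, 0.123, -0.002]
force: [0.3, -0.4, -0.3]
width: 0.261
t 17.8 pos [0.4525 0.254  0.0879] yaw -85.5 tilt 0.1 w 0.024 F [ 0.3 -0.4 -0.3] j7 -1.53
.4525,.2609,.034,-85.1 n 2
   [[0.03, -0.35, 2.7], np.float64(-0.2)]
   [[0.03, -0.34, 2.69], np.float64(-0.2)]
```

View pics/c7.png

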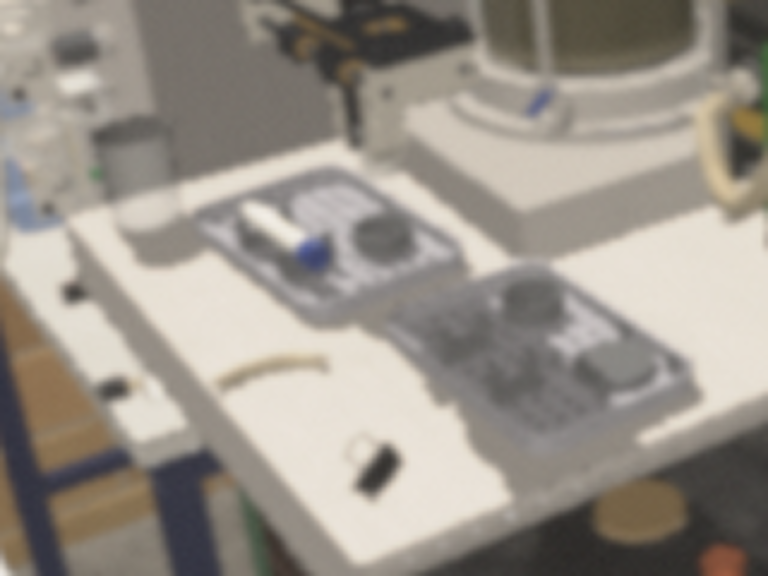

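View pics/c8.png

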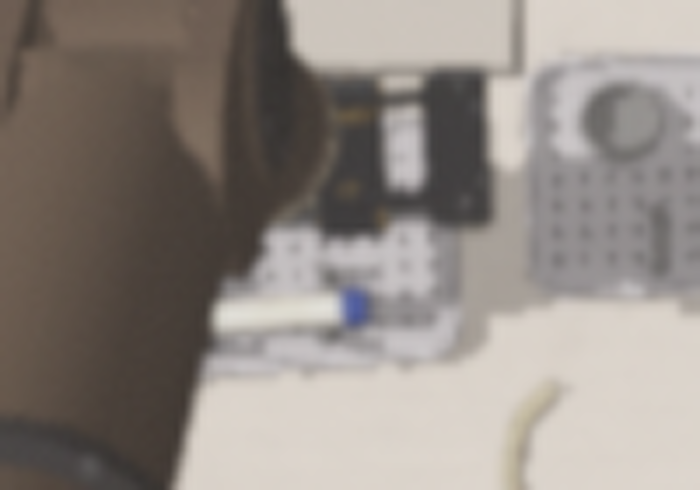

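```bash
python3 -m crank '[[[0,-0.7,1.5],-0.4,255],[[0,0,1],0,255],[[0,0,0],0,255],[[0,0,0],0,255]]'; python3 go.py .4525,.2609,.034,-85.1
```

```text
clock: 18.3
position: [0.4519, 0.2617, 0.0635]
ee_rot: [3.138, 0.135, -0.001]
force: [-0.7, 0.3, 0.1]
width: 0.269
t 18.3 pos [0.4519 0.2617 0.0635] yaw -85.1 tilt 0.0 w 0.025 F [-0.7  0.3  0.1] j7 -1.51
.4525,.2609,.034,-85.1 n 1
   [[0.05, 0.09, 2.95], np.float64(0.0)]
```

```bash
python3 -m crank '[[[0.1,0.1,1],0,255],[[0,0,1],0,255],[[0,0,0.3],0,255],[[0,0,0],0,255]]'; python3 go.py .4525,.2609,.032,-85.1
```

```text
clock: 18.7
position: [0.4528, 0.261, 0.04]
ee_rot: [3.138, 0.135, -0.002]
force: [-1.0, 1.3, -1.6]
width: 0.266
t 18.7 pos [0.4528 0.261  0.04  ] yaw -85.1 tilt 0.1 w 0.024 F [-1.   1.3 -1.6] j7 -1.47
.4525,.2609,.032,-85.1 n 1
   [[-0.03, 0.01, 0.8], np.float64(0.0)]
```

```bash
python3 -m crank '[[[0,0,0.4],0,255],[[0,0,0.3],0,255],[[0,0,0],0,255]]'; python3 go.py .4525,.2609,.032,-85.1
```

```text
clock: 19.0
position: [0.4532, 0.2612, 0.0335]
ee_rot: [3.139, 0.135, -0.0]
force: [0.0, 0.1, -2.0]
width: 0.266
t 19.0 pos [0.4532 0.2612 0.0335] yaw -85.1 tilt 0.0 w 0.025 F [ 0.   0.1 -2. ] j7 -1.46
.4525,.2609,.032,-85.1 n 1
   [[-0.07, 0.03, 0.15], np.float64(0.0)]
```

Release, rise and check; then the jar.

```bash
python3 -m crank '[[[0,0,0.1],0,255],[[0,0,0],0,150],[[0,0,0],0,150],[[0,0,0],0,150],[[0,0,-2],0,150]]'; python3 -m crank '[[[0,0,-4],0,150],[[0,0,-4.5],0,150],[[-2,2,-1],0,130],[[-2,3,0],0,130],[[0,4,0],0,130]]'; python3 go.py .40,.1,.17,-85 .42,-.20,.15,-85 .4245,-.2645,.08,-85
python3 - <<'E'
from h import *
a=snap('scene','s_v3')[0][150:270,140:300]; cv2.imwrite('pics/c9.png',cv2.resize(a[:,:,::-1],None,fx=4.8,fy=4.8,interpolation=2))
E
```

```text
clock: 19.5
position: [0.4521, 0.2604, 0.0515]
ee_rot: [3.137, 0.135, -0.004]
force: [0.8, 0.4, -0.0]
width: 0.41
clock: 20.0
position: [0.4189, 0.1685, 0.1477]
ee_rot: [-3.137, -0.141, 0.002]
force: [2.0, -0.5, -0.9]
width: 0.487
t 20.0 pos [0.4189 0.1685 0.1477] yaw -84.9 tilt 0.1 w 0.045 F [ 2.  -0.5 -0.9] j7 -1.53
.40,.1,.17,-85 n 2
   [[-1.25, 3.32, -1.12], np.float64(0.1)]
   [[-1.24, 3.33, -1.12], np.float64(0.1)]
.42,-.20,.15,-85 n 7
   [[-0.08, 4.29, 0.28], np.float64(-0.0)]
   [[-0.09, 4.3, 0.28], np.float64(-0.0)]
   [[-0.08, 4.29, 0.28], np.float64(-0.0)]
   [[-0.09, 4.3, 0.28], np.float64(-0.0)]
   [[-0.08, 4.29, 0.28], np.float64(-0.0)]
   [[-0.09, 4.3, 0.28], np.float64(-0.0)]
   [[-0.08, 4.29, 0.28], np.float64(-0.0)]
.4245,-.2645,.08,-85 n 3
   [[-0.03, 2.16, 2.33], np.float64(-0.0)]
   [[-0.03, 2.16, 2.33], np.float64(-0.0)]
   [[-0.04, 2.16, 2.33], np.float64(-0.0)]
```

View pics/c9.png

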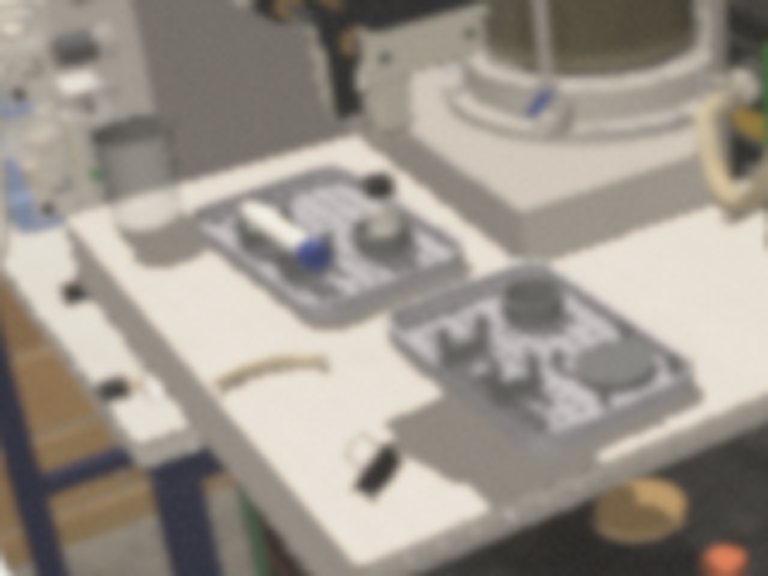

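```bash
python3 -m crank '[[[-1.2,3.3,-0.5],0.1,130],[[-1.2,3.3,-0.5],0,130],[[-0.1,4.3,0.2],0,130],[[-0.1,4.3,0.2],0,130],[[-0.1,4.3,0.2],0,130]]'; python3 -m crank '[[[-0.1,4.3,0.2],0,130],[[-0.1,4.3,0.2],0,130],[[-0.1,4.3,0.2],0,130],[[-0.1,4.3,0.2],0,130],[[0,0,0],0,130]]'; python3 go.py .4245,-.2645,.07,-85
```

```text
clock: 20.55
position: [0.4108, -0.0298, 0.152]
ee_rot: [-3.138, -0.133, -0.002]
force: [2.0, 0.6, 0.4]
width: 0.491
clock: 21.05
position: [0.4205, -0.2077, 0.1445]
ee_rot: [3.135, 0.116, 0.003]
force: [-0.2, 0.2, 0.9]
width: 0.489
t 21.1 pos [ 0.4205 -0.2077  0.1445] yaw -85.8 tilt 0.3 w 0.045 F [-0.2  0.2  0.9] j7 -0.68
.4245,-.2645,.07,-85 n 2
   [[-0.01, 2.83, 3.73], np.float64(-0.4)]
   [[-0.04, 2.84, 3.74], np.float64(-0.4)]
```

```bash
python3 -m crank '[[[0,2.8,3.7],-0.4,130],[[0,2.8,3.7],-0.4,130],[[0,0,0],0,130],[[0,0,0],0,130]]'; python3 go.py .4245,-.2645,.015,-85;  python3 - <<'E'
from fit import *
a=snap('scene','s_j')[0][200:330,230:390]; cv2.imwrite('pics/c10.png',cv2.resize(a[:,:,::-1],None,fx=4.6,fy=4.6,interpolation=2))
E
```

```text
clock: 21.45
position: [0.4252, -0.2565, 0.0691]
ee_rot: [-3.138, -0.15, 0.003]
force: [0.4, -0.1, -0.2]
width: 0.493
t 21.4 pos [ 0.4252 -0.2565  0.0691] yaw -84.5 tilt 0.1 w 0.045 F [ 0.4 -0.1 -0.2] j7 -0.44
.4245,-.2645,.015,-85 n 2
   [[-0.07, 0.4, 2.71], np.float64(0.2)]
   [[-0.06, 0.4, 2.7], np.float64(0.2)]
```

View pics/c10.png

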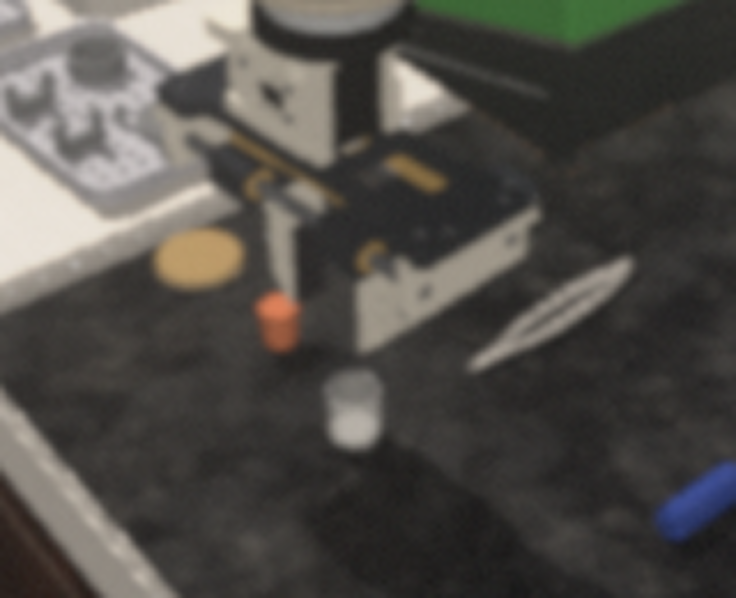

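```bash
python3 -m crank '[[[-0.1,0.8,1],0.4,130],[[0,0,0],0,130],[[0,0,2],0,130],[[0,0,2.2],0,130],[[0,0,0],0,130]]'; python3 go.py .4245,-.2645,.016,-85
```

```text
clock: 22.0
position: [0.4258, -0.262, 0.0171]
ee_rot: [-3.136, -0.146, 0.002]
force: [-0.7, 1.3, -0.2]
width: 0.489
t 22.0 pos [ 0.4258 -0.262   0.0171] yaw -84.7 tilt 0.1 w 0.045 F [-0.7  1.3 -0.2] j7 -0.36
.4245,-.2645,.016,-85 n 1
   [[-0.15, 0.24, 0.11], np.float64(0.3)]
```

```bash
python3 -m crank '[[[-0.1,0.2,0.1],0.3,130],[[0,0,0],0,130],[[0,0,0],0,130]]'; python3 go.py .4245,-.2645,.016,-85;python3 -m crank '[[[0,0,0],0,255],[[0,0,0],0,255],[[0,0,0],0,255],[[0,0,0],0,255],[[0,0,0],0,255]]' 15; python3 go.py .4245,-.2645,.016,-85
```

```text
clock: 22.3
position: [0.4258, -0.2664, 0.0178]
ee_rot: [3.138, 0.135, 0.002]
force: [0.9, -0.5, 0.2]
width: 0.491
t 22.3 pos [ 0.4258 -0.2664  0.0178] yaw -85.1 tilt 0.1 w 0.045 F [ 0.9 -0.5  0.2] j7 -0.35
.4245,-.2645,.016,-85 n 1
   [[-0.11, -0.2, 0.18], np.float64(-0.1)]
clock: 22.8
position: [0.4252, -0.2661, 0.0168]
ee_rot: [-3.138, -0.135, -0.0]
force: [1.2, 1.5, 4.3]
width: 0.288
t 22.8 pos [ 0.4252 -0.2661  0.0168] yaw -85.1 tilt 0.0 w 0.026 F [1.2 1.5 4.3] j7 -0.35
.4245,-.2645,.016,-85 n 1
   [[-0.06, -0.17, 0.08], np.float64(-0.1)]
```

Run:
```python
from h import *
d=np.load('pics/top1.npy'); P,u,v=pts('top',d)
m=(P[:,1]>.14)&(P[:,1]<.25)&(P[:,0]>.48)&(P[:,0]<.58)
for x0 in np.arange(.48,.58,.01):
    k=m&(abs(P[:,0]-x0)<.005)
    print(round(x0,2),[ (round(y0,3),np.median(P[k&(abs(P[:,1]-y0)<.006),2]).round(3)) for y0 in(.145,.155,.165,.18,.22)])
k=(P[:,0]>.5)&(P[:,0]<.7)&(P[:,1]>-.2)&(P[:,1]<.15)&(P[:,2]>.08)&(P[:,2]<.4)
print(P[k].min(0).round(3), k.sum())
for y0 in np.arange(-.15,.15,.03):
    q=k&(abs(P[:,1]-y0)<.015); 
    if q.sum(): print(y0.round(2),q.sum(),P[q][:,0].min().round(3),P[q][:,2].min().round(3))
```

```text
0.48 [(0.145, np.float64(0.013)), (0.155, np.float64(0.011)), (0.165, np.float64(0.009)), (0.18, np.float64(0.008)), (0.22, np.float64(0.013))]
0.49 [(0.145, np.float64(0.014)), (0.155, np.float64(0.012)), (0.165, np.float64(0.019)), (0.18, np.float64(0.007)), (0.22, np.float64(0.015))]
0.5 [(0.145, np.float64(0.014)), (0.155, np.float64(0.012)), (0.165, np.float64(0.015)), (0.18, np.float64(0.007)), (0.22, np.float64(0.008))]
0.51 [(0.145, np.float64(0.011)), (0.155, np.float64(0.012)), (0.165, np.float64(0.029)), (0.18, np.float64(0.038)), (0.22, np.float64(0.028))]
0.52 [(0.145, np.float64(0.013)), (0.155, np.float64(0.013)), (0.165, np.float64(0.023)), (0.18, np.float64(0.059)), (0.22, np.float64(0.058))]
0.53 [(0.145, np.float64(0.008)), (0.155, np.float64(0.008)), (0.165, np.float64(0.025)), (0.18, np.float64(0.058)), (0.22, np.float64(0.056))]
0.54 [(0.145, np.float64(0.009)), (0.155, np.float64(0.007)), (0.165, np.float64(0.026)), (0.18, np.float64(0.058)), (0.22, np.float64(0.055))]
0.55 [(0.145, np.float64(0.006)), (0.155, np.float64(0.007)), (0.165, np.float64(0.032)), (0.18, np.float64(0.059)), (0.22, np.float64(0.059))]
0.56 [(0.145, np.float64(0.009)), (0.155, np.float64(0.007)), (0.165, np.float64(0.013)), (0.18, np.float64(0.056)), (0.22, np.float64(0.107))]
0.57 [(0.145, np.float64(0.009)), (0.155, np.float64(0.01)), (0.165, np.float64(0.011)), (0.18, np.float64(0.054)), (0.22, np.float64(0.084))]
[ 0.558 -0.186  0.08 ] 3028
-0.15 253 0.634 0.081
-0.12 246 0.571 0.082
-0.09 401 0.56 0.08
-0.06 378 0.559 0.082
-0.03 305 0.558 0.081
0.0 267 0.565 0.081
0.03 269 0.573 0.08
0.06 238 0.582 0.083
0.09 245 0.595 0.083
0.12 164 0.652 0.082
```

```bash
python3 -m crank '[[[0,0,-2],0,255],[[0,0,-4.5],0,255],[[0,0,-4],0,255],[[0,0,0],0,255],[[0,0,0],0,255]]'; python3 go.py .41,0,.14,-85.1 .42,.11,.12,-85.1 .4881,.114,.08,-85.1;  python3 - <<'E'
from fit import *
a=snap('scene','s_j2')[0][180:310,230:390]; cv2.imwrite('pics/c11.png',cv2.resize(a[:,:,::-1],None,fx=4.6,fy=4.6,interpolation=2))
E
```

```text
clock: 23.3
position: [0.4256, -0.2661, 0.1222]
ee_rot: [3.138, 0.136, 0.003]
force: [-0.4, 0.8, -0.6]
width: 0.288
t 23.3 pos [ 0.4256 -0.2661  0.1222] yaw -85.0 tilt 0.1 w 0.026 F [-0.4  0.8 -0.6] j7 -0.51
.41,0,.14,-85.1 n 6
   [[0.12, -4.44, -0.3], np.float64(0.0)]
   [[0.12, -4.44, -0.3], np.float64(0.0)]
   [[0.13, -4.44, -0.3], np.float64(0.0)]
   [[0.12, -4.44, -0.3], np.float64(0.0)]
   [[0.13, -4.44, -0.29], np.float64(0.0)]
   [[0.12, -4.44, -0.3], np.float64(0.0)]
.42,.11,.12,-85.1 n 3
   [[0.65, -3.63, 0.67], np.float64(0.0)]
   [[0.65, -3.62, 0.67], np.float64(0.0)]
   [[0.65, -3.63, 0.66], np.float64(0.0)]
.4881,.114,.08,-85.1 n 2
   [[3.4, 0.1, 2.01], np.float64(0.0)]
   [[3.41, 0.09, 2.0], np.float64(0.0)]
```

View pics/c11.png

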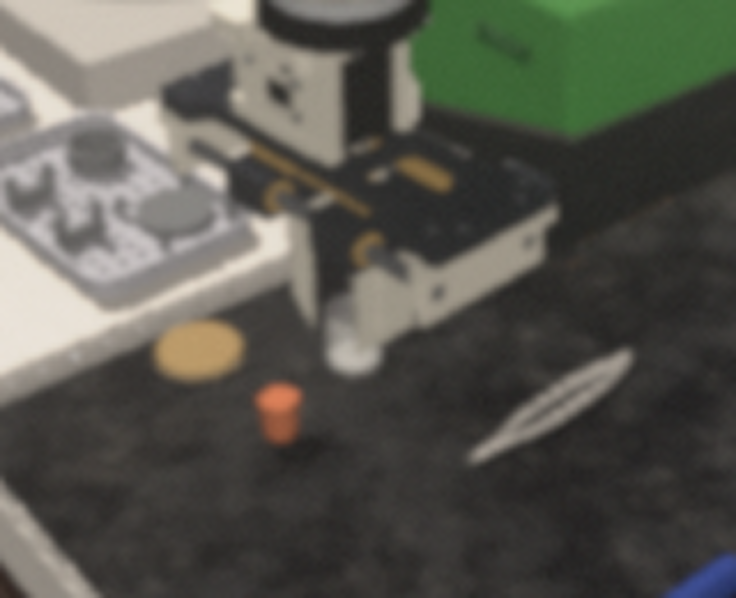

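```bash
python3 - <<'E'
from fit import *
print(proj('scene',place(cyl(.027,.028),[.4256,-.2661,0],.1054)).min(0),proj('scene',place(cyl(.027,.028),[.4256,-.2661,0],.1054)).max(0))
E
python3 -m crank '[[[0.1,-4.4,-0.3],0,255],[[0.1,-4.4,-0.3],0,255],[[0.1,-4.4,-0.3],0,255],[[0.1,-4.4,-0.3],0,255],[[0.1,-4.4,-0.3],0,255]]';python3 -m crank '[[[0.1,-4.4,-0.3],0,255],[[0.6,-3.6,0.6],0,255],[[0.7,-3.6,0.6],0,255],[[0.7,-3.6,0.6],0,255],[[0,0,0],0,255]]'; python3 go.py .4881,.114,.08,-85.1
```

```text
[299.79369734 243.41395694] [312.46099598 261.3024297 ]
clock: 23.85
position: [0.4098, -0.0449, 0.1357]
ee_rot: [3.138, 0.134, -0.004]
force: [1.3, 0.3, -0.5]
width: 0.281
clock: 24.35
position: [0.4182, 0.111, 0.1198]
ee_rot: [3.137, 0.146, -0.004]
force: [0.4, -0.3, -1.4]
width: 0.277
t 24.4 pos [0.4182 0.111  0.1198] yaw -84.7 tilt 0.2 w 0.025 F [ 0.4 -0.3 -1.4] j7 -1.34
.4881,.114,.08,-85.1 n 2
   [[3.5, 0.17, 1.98], np.float64(0.2)]
   [[3.5, 0.16, 1.99], np.float64(0.2)]
```

```bash
python3 -m crank '[[[3.5,0.2,1.5],0.2,255],[[3.5,0.2,1.5],0.2,255],[[0,0,0],0,255],[[0,0,0],0,255]]' 20; python3 go.py .4881,.114,.045,-85.1;  python3 - <<'E'
from fit import *
a=snap('scene','s_j3')[0][150:270,180:340]; cv2.imwrite('pics/c12.png',cv2.resize(a[:,:,::-1],None,fx=4.8,fy=4.8,interpolation=2))
p=monitor.observe()['position']; M=place(cyl(.027,.028),[p[0],p[1],0],p[2]-.0168); q=proj('scene',M); q=(q-[180,150]+.5)*4.8; print(q.min(0),q.max(0))
E
```

```text
clock: 24.75
position: [0.4884, 0.1071, 0.0903]
ee_rot: [3.137, 0.121, -0.005]
force: [-0.3, -0.2, -0.5]
width: 0.282
t 24.8 pos [0.4884 0.1071 0.0903] yaw -85.6 tilt 0.2 w 0.026 F [-0.3 -0.2 -0.5] j7 -1.22
.4881,.114,.045,-85.1 n 1
   [[0.04, -0.7, 4.53], np.float64(-0.5)]
[311.19872842 187.01552853] [358.98344449 246.45261449]
```

View pics/c12.png

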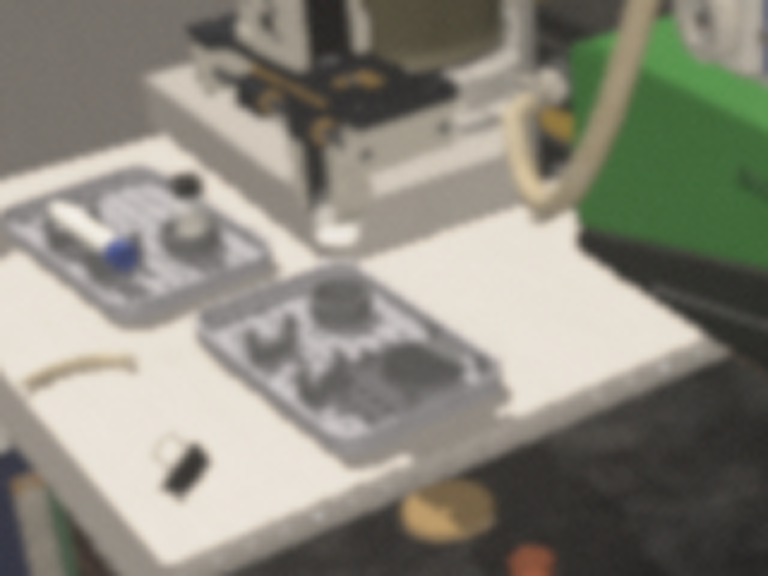

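```bash
python3 -m crank '[[[0,-0.7,2],-0.5,255],[[0,0,1.6],0,255],[[0,0,0],0,255],[[0,0,0],0,255]]'; python3 go.py .4881,.114,.038,-85.1
```

```text
clock: 25.2
position: [0.4878, 0.1153, 0.0561]
ee_rot: [-3.139, -0.137, 0.001]
force: [0.2, 0.3, 0.1]
width: 0.285
t 25.2 pos [0.4878 0.1153 0.0561] yaw -85.0 tilt 0.0 w 0.026 F [0.2 0.3 0.1] j7 -1.17
.4881,.114,.038,-85.1 n 1
   [[0.02, 0.13, 1.81], np.float64(0.1)]
```

```bash
python3 -m crank '[[[0,0.1,0.8],0,255],[[0,0,0.8],0,255],[[0,0,0],0,255]]'; python3 go.py .4881,.114,.032,-85.1
```

```text
clock: 25.5
position: [0.4887, 0.1151, 0.0392]
ee_rot: [-3.138, -0.138, 0.0]
force: [1.4, 2.8, -0.9]
width: 0.284
t 25.5 pos [0.4887 0.1151 0.0392] yaw -85.0 tilt 0.0 w 0.026 F [ 1.4  2.8 -0.9] j7 -1.15
.4881,.114,.032,-85.1 n 1
   [[-0.06, 0.1, 0.72], np.float64(0.1)]
```

```bash
python3 -m crank '[[[0,0.1,0.4],0,255],[[0,0,0.3],0,255],[[0,0,0],0,255]]'; python3 go.py .4881,.114,.032,-85.1
```

```text
clock: 25.8
position: [0.4895, 0.1149, 0.0327]
ee_rot: [-3.137, -0.139, -0.001]
force: [2.0, 5.6, -0.6]
width: 0.282
t 25.8 pos [0.4895 0.1149 0.0327] yaw -84.9 tilt 0.1 w 0.026 F [ 2.   5.6 -0.6] j7 -1.13
.4881,.114,.032,-85.1 n 1
   [[-0.14, 0.08, 0.07], np.float64(0.2)]
```

```bash
python3 -m crank '[[[0,-0.2,0],0,255],[[0,0,0],0,255]]'; python3 go.py .4881,.117,.032,-85.1;python3 -m crank '[[[0,-0.2,0],0,255],[[0,0,0],0,255]]'; python3 go.py .4881,.117,.032,-85.1
```

```text
clock: 26.0
position: [0.4884, 0.1155, 0.0327]
ee_rot: [3.138, 0.138, -0.001]
force: [0.7, 1.8, 0.6]
width: 0.28
t 26.0 pos [0.4884 0.1155 0.0327] yaw -85.0 tilt 0.0 w 0.026 F [0.7 1.8 0.6] j7 -1.14
.4881,.117,.032,-85.1 n 1
   [[-0.02, -0.16, 0.07], np.float64(0.1)]
clock: 26.2
position: [0.4882, 0.1175, 0.0326]
ee_rot: [3.138, 0.138, -0.001]
force: [0.8, -0.5, 0.2]
width: 0.277
t 26.2 pos [0.4882 0.1175 0.0326] yaw -85.0 tilt 0.0 w 0.025 F [ 0.8 -0.5  0.2] j7 -1.14
.4881,.117,.032,-85.1 n 1
   [[-0.02, 0.05, 0.06], np.float64(0.1)]
```

```bash
for i in 1 2 3; do python3 -m crank '[[[0,-0.2,0],0,255],[[0,0,0],0,255]]' | sed -n '1,4p'; done
```

```text
clock: 26.4
position: [0.4882, 0.1197, 0.0327]
ee_rot: [3.139, 0.138, -0.0]
force: [0.2, -0.8, 0.3]
clock: 26.6
position: [0.4882, 0.121, 0.0327]
ee_rot: [3.138, 0.137, 0.0]
force: [0.0, -2.8, 0.1]
clock: 26.8
position: [0.4883, 0.1213, 0.0328]
ee_rot: [3.136, 0.135, 0.001]
force: [-0.1, -8.9, -0.7]
```

```bash
python3 -m crank '[[[0,0.5,0],0,255],[[0.2,0,0],0,255],[[0,0,0],0,255]]' | sed -n '1,4p'; for i in 1 2 ; do python3 -m crank '[[[0.15,0,0],0,255],[[0,0,0],0,255]]' | sed -n '1,4p'; done
```

```text
clock: 27.1
position: [0.4907, 0.1192, 0.0328]
ee_rot: [-3.138, -0.138, -0.0]
force: [0.8, -0.3, -0.4]
clock: 27.3
position: [0.4921, 0.1193, 0.0327]
ee_rot: [-3.138, -0.139, -0.0]
force: [-0.9, 0.0, 0.9]
clock: 27.5
position: [0.4932, 0.1192, 0.0327]
ee_rot: [-3.138, -0.138, 0.001]
force: [-1.5, -0.0, -0.3]
```

```bash
python3 -m crank '[[[0.15,0,0],0,255],[[0,0,0],0,255]]' | sed -n '1,4p'; python3 -m crank '[[[-0.5,0.1,0],0,255],[[-0.2,0,0],0,255],[[0,0,0],0,255]]' | sed -n '1,4p'; for i in 1 2 ; do python3 -m crank '[[[-0.15,0,0],0,255],[[0,0,0],0,255]]' | sed -n '1,4p'; done
```

```text
clock: 27.7
position: [0.4936, 0.1192, 0.0324]
ee_rot: [-3.138, -0.138, 0.004]
force: [-5.3, 0.2, 2.4]
clock: 28.0
position: [0.4881, 0.1174, 0.0329]
ee_rot: [-3.139, -0.137, -0.001]
force: [0.2, 0.1, -0.4]
clock: 28.2
position: [0.487, 0.1175, 0.0329]
ee_rot: [-3.139, -0.138, -0.002]
force: [1.0, 0.5, 0.9]
clock: 28.4
position: [0.4865, 0.1174, 0.0332]
ee_rot: [-3.138, -0.138, -0.005]
force: [5.1, 0.3, 1.2]
```

```bash
python3 -m crank '[[[0.4,0,0.1],0,255],[[0,0,0],0,255],[[0,0,0],0,150],[[0,0,0],0,150],[[0,0,0],0,150]]'; python3 go.py .40,.09,.16,-80; python3 -m crank '[[[0,0,-1.5],0,150],[[0,0,-4],0,150],[[0,0,-4],0,130],[[-3.5,0,-2],0,130],[[-3.5,1,0],0,130]]'; python3 go.py .42,-.2,.15,-86 .5625,-.263,.08,-85.8;  python3 - <<'E'
from fit import *
a=snap('scene','s_j4')[0][150:270,180:340]; cv2.imwrite('pics/c13.png',cv2.resize(a[:,:,::-1],None,fx=4.8,fy=4.8,interpolation=2))
E
```

```text
clock: 28.9
position: [0.4886, 0.1175, 0.0316]
ee_rot: [3.139, 0.138, -0.001]
force: [0.8, -0.0, 0.5]
width: 0.409
t 28.9 pos [0.4886 0.1175 0.0316] yaw -85.0 tilt 0.0 w 0.038 F [ 0.8 -0.   0.5] j7 -1.14
.40,.09,.16,-80 n 4
   [[-2.27, 0.49, -3.21], np.float64(-1.2)]
   [[-2.28, 0.44, -3.21], np.float64(-1.2)]
   [[-2.29, 0.4, -3.21], np.float64(-1.2)]
   [[-2.29, 0.35, -3.2], np.float64(-1.2)]
clock: 29.4
position: [0.4215, 0.1019, 0.1494]
ee_rot: [-3.137, -0.138, -0.006]
force: [-0.0, -0.0, -0.1]
width: 0.488
t 29.4 pos [0.4215 0.1019 0.1494] yaw -85.0 tilt 0.3 w 0.045 F [-0.  -0.  -0.1] j7 -1.38
.42,-.2,.15,-86 n 7
   [[-0.4, 4.29, -0.02], np.float64(0.1)]
   [[-0.39, 4.3, -0.02], np.float64(0.1)]
   [[-0.39, 4.3, -0.02], np.float64(0.1)]
   [[-0.38, 4.3, -0.02], np.float64(0.1)]
   [[-0.37, 4.3, -0.01], np.float64(0.1)]
   [[-0.36, 4.29, -0.02], np.float64(0.1)]
   [[-0.36, 4.3, -0.01], np.float64(0.1)]
.5625,-.263,.08,-85.8 n 4
   [[3.43, 1.84, 1.76], np.float64(0.0)]
   [[3.42, 1.84, 1.76], np.float64(0.0)]
   [[3.43, 1.85, 1.76], np.float64(0.0)]
   [[3.42, 1.84, 1.76], np.float64(0.0)]
```

View pics/c13.png

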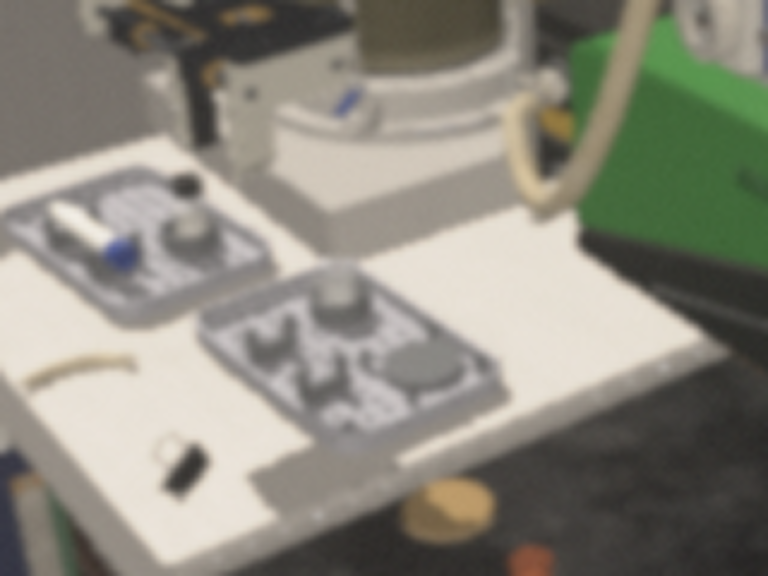

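```bash
python3 -m crank '[[[-0.4,4.3,0],0,130],[[-0.4,4.4,0],0,130],[[-0.4,4.4,0],0,130],[[-0.4,4.4,0],0,130],[[-0.4,4.4,0],0,130]]'; python3 -m crank '[[[-0.4,4.4,0],0.5,130],[[-0.4,4.4,0],0.5,130],[[-0.3,4.3,0],0,130],[[3,1,1],0,130],[[3,0,1],0,130]]'; python3 go.py .5625,-.263,.08,-85.8
```

```text
clock: 29.95
position: [0.4191, -0.1201, 0.1475]
ee_rot: [-3.138, -0.138, -0.001]
force: [0.7, -0.7, 0.1]
width: 0.488
clock: 30.45
position: [0.4793, -0.2592, 0.1279]
ee_rot: [3.139, 0.101, 0.003]
force: [0.5, 0.1, -0.1]
width: 0.49
t 30.4 pos [ 0.4793 -0.2592  0.1279] yaw -86.3 tilt 0.1 w 0.045 F [ 0.5  0.1 -0.1] j7 -0.58
.5625,-.263,.08,-85.8 n 3
   [[2.76, 0.3, 1.6], np.float64(-0.2)]
   [[2.75, 0.32, 1.6], np.float64(-0.2)]
   [[2.76, 0.32, 1.6], np.float64(-0.2)]
```

```bash
python3 -m crank '[[[2.7,0.3,1.6],-0.2,130],[[2.7,0.3,1.6],-0.2,130],[[2.7,0.3,1.6],-0.1,130],[[0,0,2],0,130],[[0,0,0],0,130]]';python3 -m crank '[[[0,0,0],0,130]]'; python3 go.py .5625,-.263,.003,-85.8
python3 - <<'E'
from fit import *
a=snap('scene','s_f')[0][190:320,280:440]; cv2.imwrite('pics/c14.png',cv2.resize(a[:,:,::-1],None,fx=4.6,fy=4.6,interpolation=2))
p=monitor.observe()['position']; print((proj('scene',np.array([p,[p[0],p[1],.003]]))-[280,190]+.5)*4.6)
E
```

```text
clock: 30.95
position: [0.5597, -0.2577, 0.057]
ee_rot: [-3.138, -0.125, 0.006]
force: [-0.0, 0.7, 0.4]
width: 0.487
clock: 31.05
position: [0.56, -0.259, 0.0594]
ee_rot: [3.139, 0.123, -0.002]
force: [0.4, 0.2, 0.3]
width: 0.489
t 31.1 pos [ 0.56   -0.259   0.0594] yaw -85.5 tilt 0.1 w 0.045 F [0.4 0.2 0.3] j7 -0.57
.5625,-.263,.003,-85.8 n 2
   [[0.11, 0.21, 2.82], np.float64(0.1)]
   [[0.11, 0.21, 2.82], np.float64(0.1)]
[[319.46657421 277.98716862]
 [316.02719313 361.91328326]]
```

View pics/c14.png

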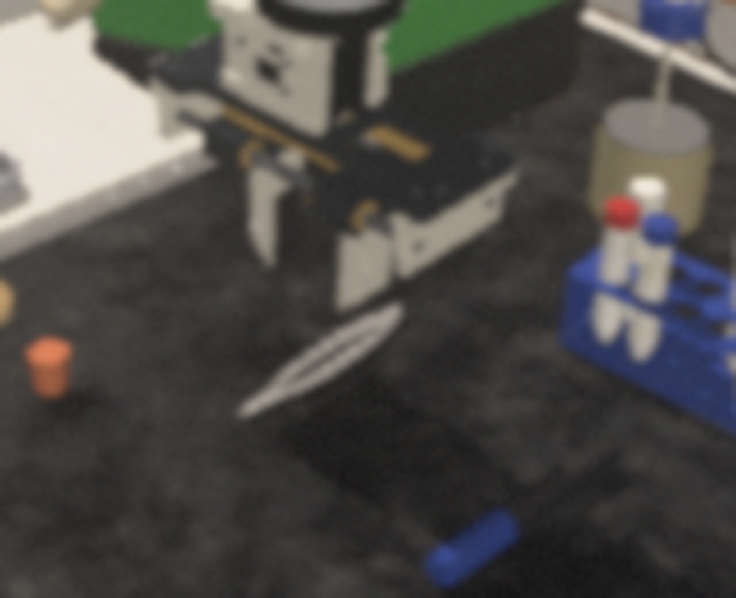

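Run:
```python
from fit import *
def ray(cam,uv,z):
    c=get_calibration(cam); R=np.array(c['R']);C=-R.T@np.array(c['t']); d=R.T@np.array([(uv[0]-c['cx'])/c['fx'],(uv[1]-c['cy'])/c['fy'],1]); return C+d*(z-C[2])/d[2]
A,B=[ray('scene',(x/4.6+279.5,y/4.6+189.5),.004) for x,y in((238,413),(404,305))]
print(A,B,(A+B)/2,np.linalg.norm(A-B),np.arctan2(*(B-A)[[1,0]]))
```

```text
[ 0.49880855 -0.26561962  0.004     ] [ 0.63381013 -0.25384967  0.004     ] [ 0.56630934 -0.25973464  0.004     ] 0.135513685080464 0.08696389022693127
```

```bash
python3 -m crank '[[[0.4,0.2,2.5],0,130],[[0,0,2.5],0,130],[[0,0,0.2],0,130],[[0,0,0],0,130],[[0,0,0],0,130]]'; python3 go.py .564,-.261,.003,-85.4
```

```text
clock: 31.6
position: [0.5655, -0.261, 0.0085]
ee_rot: [3.138, 0.123, 0.003]
force: [0.5, 0.0, 0.6]
width: 0.487
t 31.6 pos [ 0.5655 -0.261   0.0085] yaw -85.5 tilt 0.1 w 0.045 F [0.5 0.  0.6] j7 -0.52
.564,-.261,.003,-85.4 n 1
   [[-0.15, -0.01, 0.55], np.float64(-0.1)]
```

```bash
python3 -m crank '[[[-0.1,0,0.6],0,130],[[0,0,0],0,130],[[0,0,0],0,130]]'; python3 go.py .564,-.261,.002,-85.4;  python3 -m crank '[[[0,0,0],0,255],[[0,0,0],0,255],[[0,0,0],0,255],[[0,0,0],0,255],[[0,0,0],0,255]]' 30; python3 go.py .564,-.261,.002,-85.4
```

```text
clock: 31.9
position: [0.5639, -0.2604, 0.001]
ee_rot: [-3.139, -0.124, -0.0]
force: [-1.1, -0.5, 0.1]
width: 0.486
t 31.9 pos [ 0.5639 -0.2604  0.001 ] yaw -85.5 tilt 0.0 w 0.045 F [-1.1 -0.5  0.1] j7 -0.52
.564,-.261,.002,-85.4 n 1
   [[0.01, 0.06, -0.1], np.float64(-0.1)]
clock: 32.4
position: [0.5639, -0.2604, 0.0007]
ee_rot: [3.139, 0.124, -0.0]
force: [0.1, 0.8, 0.3]
width: 0.155
t 32.4 pos [ 0.5639 -0.2604  0.0007] yaw -85.5 tilt 0.0 w 0.014 F [0.1 0.8 0.3] j7 -0.52
.564,-.261,.002,-85.4 n 1
   [[0.01, 0.06, -0.13], np.float64(-0.1)]
```

```bash
python3 go.py .564,-.26,.14,-85.5 .42,-.2,.15,-85.5 .42,.06,.13,3.9
```

```text
t 32.4 pos [ 0.5639 -0.2604  0.0007] yaw -85.5 tilt 0.0 w 0.014 F [0.1 0.8 0.3] j7 -0.52
.564,-.26,.14,-85.5 n 3
   [[0.0, -0.01, -4.64], np.float64(0.0)]
   [[0.01, -0.01, -4.64], np.float64(0.0)]
   [[0.0, -0.02, -4.65], np.float64(0.0)]
.42,-.2,.15,-85.5 n 4
   [[-3.47, -1.78, -0.25], np.float64(0.0)]
   [[-3.47, -1.78, -0.25], np.float64(0.0)]
   [[-3.47, -1.78, -0.25], np.float64(0.0)]
   [[-3.47, -1.78, -0.25], np.float64(0.0)]
.42,.06,.13,3.9 n 11
   [[0.19, -2.36, 0.18], np.float64(-8.1)]
   [[0.52, -2.31, 0.18], np.float64(-8.1)]
   [[0.84, -2.21, 0.18], np.float64(-8.1)]
   [[1.14, -2.07, 0.18], np.float64(-8.1)]
   [[1.42, -1.89, 0.18], np.float64(-8.1)]
   [[1.67, -1.67, 0.18], np.float64(-8.1)]
   [[1.89, -1.42, 0.18], np.float64(-8.1)]
   [[2.07, -1.14, 0.19], np.float64(-8.1)]
   [[2.21, -0.83, 0.18], np.float64(-8.1)]
   [[2.3, -0.52, 0.19], np.float64(-8.1)]
   [[2.36, -0.18, 0.18], np.float64(-8.1)]
```

```bash
python3 -m crank '[[[0,0,-3],0,255],[[0,0,-4.5],0,255],[[0,0,-4.5],0,255],[[0,0,-2],0,255],[[-3.5,-1.8,-0.2],0,255]]'; python3 -m crank '[[[-3.5,-1.8,-0.2],0,255],[[-3.5,-1.8,-0.2],0,255],[[-3.5,-1.8,-0.2],0,255],[[0.2,-2.4,0.2],-8.1,255],[[0.5,-2.3,0.2],-8.1,255]]'; python3 -m crank '[[[0.8,-2.2,0.2],-8.1,255],[[1.1,-2.1,0.2],-8.1,255],[[1.4,-1.9,0.2],-8.1,255],[[1.7,-1.7,0.2],-8.1,255],[[1.9,-1.4,0.2],-8.1,255]]'; python3 -m crank '[[[2.1,-1.1,0.2],-8.1,255],[[2.2,-0.8,0.2],-8.1,255],[[2.3,-0.5,0.2],-8.1,255],[[2.3,-0.2,0.2],-8.1,255],[[0,0,0],0,255]]'; python3 go.py .4326,.0659,.08,3.9
```

```text
clock: 32.9
position: [0.5324, -0.2476, 0.1462]
ee_rot: [3.134, 0.127, 0.012]
force: [0.4, 0.5, 0.7]
width: 0.159
clock: 33.4
position: [0.4176, -0.1513, 0.1449]
ee_rot: [-3.088, -0.571, -0.001]
force: [0.5, 0.6, 0.3]
width: 0.158
clock: 33.9
position: [0.4176, -0.0327, 0.1348]
ee_rot: [-2.699, -1.607, -0.001]
force: [-0.3, 1.0, -0.4]
width: 0.155
clock: 34.4
position: [0.4183, 0.0627, 0.1266]
ee_rot: [-2.14, -2.299, -0.001]
force: [-1.2, -0.4, -0.3]
width: 0.155
t 34.4 pos [0.4183 0.0627 0.1266] yaw 4.1 tilt 0.1 w 0.014 F [-1.2 -0.4 -0.3] j7 0.02
.4326,.0659,.08,3.9 n 2
   [[0.11, 0.72, 2.33], np.float64(0.1)]
   [[0.1, 0.73, 2.33], np.float64(0.1)]
```

```bash
python3 -m crank '[[[0.1,0.7,2.3],0.1,255],[[0.1,0.7,2.3],0.1,255],[[0,0,1],0,255],[[0,0,0],0,255],[[0,0,0],0,255]]'; python3 go.py .4326,.0659,.05,3.9;  python3 - <<'E'
from fit import *
a=snap('scene','s_f2')[0][150:270,180:340]; cv2.imwrite('pics/c15.png',cv2.resize(a[:,:,::-1],None,fx=4.8,fy=4.8,interpolation=2))
a=snap('top','t_f2')[0][185:255,240:340]; cv2.imwrite('pics/c16.png',cv2.resize(a[:,:,::-1],None,fx=7,fy=7,interpolation=2))
p=monitor.observe()['position']; a=np.radians(3.9)
E=np.array([[p[0]+s*.064*-np.sin(a),p[1]+s*.064*np.cos(a),p[2]+.003] for s in(1,-1)])
print((proj('scene',E)-[180,150]+.5)*4.8,(proj('top',E)-[240,185]+.5)*7)
E
```

```text
clock: 34.9
position: [0.4321, 0.0623, 0.0711]
ee_rot: [-2.156, -2.285, 0.001]
force: [0.6, -0.4, -0.2]
width: 0.162
t 34.9 pos [0.4321 0.0623 0.0711] yaw 3.3 tilt 0.0 w 0.015 F [ 0.6 -0.4 -0.2] j7 0.12
.4326,.0659,.05,3.9 n 1
   [[0.36, 0.08, 2.11], np.float64(-0.6)]
[[236.73719016 252.49220291]
 [350.76222298 331.75788205]] [[165.1471817  335.97410664]
 [430.5172451  321.46035224]]
```

View pics/c15.png

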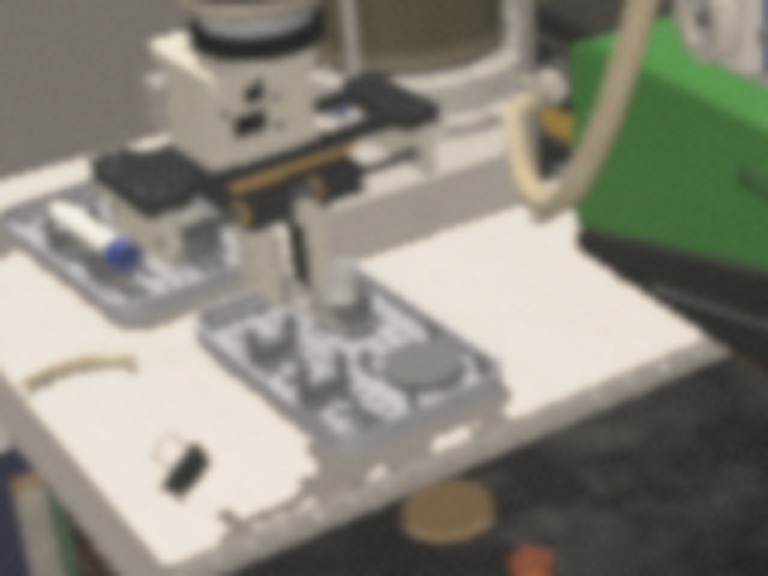

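View pics/c16.png

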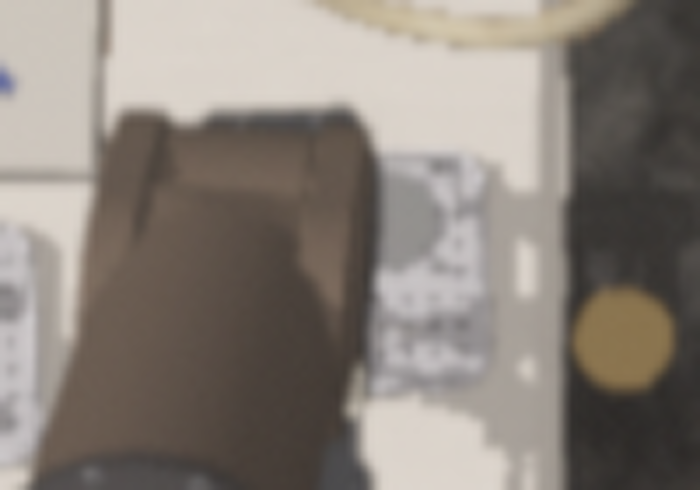

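```bash
python3 -m crank '[[[0.3,0,1],-0.6,255],[[0,0,1],0,255],[[0,0,0],0,255],[[0,0,0],0,255]]'; python3 go.py .4326,.0659,.035,3.9;  python3 -m crank '[[[0,0,0],0,255]]'; python3 go.py .4326,.0659,.035,3.9
```

```text
clock: 35.4
position: [0.4317, 0.0657, 0.0503]
ee_rot: [-2.142, -2.298, 0.002]
force: [-0.6, 0.2, -0.9]
width: 0.155
t 35.4 pos [0.4317 0.0657 0.0503] yaw 4.0 tilt 0.1 w 0.014 F [-0.6  0.2 -0.9] j7 0.15
.4326,.0659,.035,3.9 n 1
   [[0.01, 0.09, 1.53], np.float64(0.1)]
clock: 35.5
position: [0.4322, 0.0658, 0.0507]
ee_rot: [2.142, 2.298, -0.0]
force: [-0.1, -0.6, -0.4]
width: 0.158
t 35.5 pos [0.4322 0.0658 0.0507] yaw 4.0 tilt 0.0 w 0.015 F [-0.1 -0.6 -0.4] j7 0.15
.4326,.0659,.035,3.9 n 1
   [[0.01, 0.05, 1.57], np.float64(0.1)]
```

```bash
python3 -m crank '[[[0,0,0.8],0,255],[[0,0,0.8],0,255],[[0,0,0],0,255]]'; python3 go.py .4326,.0659,.025,3.9;  python3 -m crank '[[[0,0,0.4],0,255],[[0,0,0.3],0,255],[[0,0,0],0,255]]'; python3 go.py .4326,.0659,.025,3.9
```

```text
clock: 35.8
position: [0.4314, 0.0657, 0.0337]
ee_rot: [-2.142, -2.297, 0.002]
force: [0.1, -0.4, -0.5]
width: 0.158
t 35.8 pos [0.4314 0.0657 0.0337] yaw 4.0 tilt 0.1 w 0.015 F [ 0.1 -0.4 -0.5] j7 0.18
.4326,.0659,.025,3.9 n 1
   [[0.01, 0.12, 0.87], np.float64(0.1)]
clock: 36.1
position: [0.4319, 0.0658, 0.0274]
ee_rot: [-2.142, -2.298, 0.001]
force: [0.5, -0.5, -0.5]
width: 0.151
t 36.1 pos [0.4319 0.0658 0.0274] yaw 4.0 tilt 0.0 w 0.014 F [ 0.5 -0.5 -0.5] j7 0.19
.4326,.0659,.025,3.9 n 1
   [[0.0, 0.07, 0.24], np.float64(0.1)]
```

```bash
python3 -m crank '[[[0,0,0.2],0,255],[[0,0,0],0,255],[[0,0,0],0,190],[[0,0,0],0,190],[[0,0,0],0,190]]'; python3 go.py .4326,.0659,.025,3.9; python3 -m crank '[[[0,0,-1.5],0,190],[[0,0,-4],0,190],[[0,0,-4],0,130],[[-1,-3,-1],0,0],[[-4,0,0],0,0]]'
python3 - <<'E'
from fit import *
a=snap('scene','s_f3')[0][150:270,180:340]; cv2.imwrite('pics/c17.png',cv2.resize(a[:,:,::-1],None,fx=4.8,fy=4.8,interpolation=2))
a=snap('top','t_f3')[0][185:255,240:340]; cv2.imwrite('pics/c18.png',cv2.resize(a[:,:,::-1],None,fx=7,fy=7,interpolation=2))
E
python3 go.py .44,-.097,.08,3.9
```

```text
clock: 36.6
position: [0.4322, 0.066, 0.0258]
ee_rot: [2.142, 2.298, 0.0]
force: [0.3, -0.2, 0.1]
width: 0.254
t 36.6 pos [0.4322 0.066  0.0258] yaw 4.0 tilt 0.0 w 0.023 F [ 0.3 -0.2  0.1] j7 0.19
.4326,.0659,.025,3.9 n 1
   [[-0.01, 0.04, 0.08], np.float64(0.1)]
clock: 37.1
position: [0.4039, 0.0171, 0.1319]
ee_rot: [-2.132, -2.305, -0.004]
force: [1.4, -0.2, 0.1]
width: 0.465
t 37.2 pos [0.4055 0.0107 0.1315] yaw 3.8 tilt 0.1 w 0.051 F [ 0.2 -0.2  0.7] j7 0.12
.44,-.097,.08,3.9 n 3
   [[-3.66, 0.91, 1.72], np.float64(-0.0)]
   [[-3.66, 0.9, 1.72], np.float64(-0.0)]
   [[-3.66, 0.91, 1.72], np.float64(-0.0)]
```

View pics/c17.png

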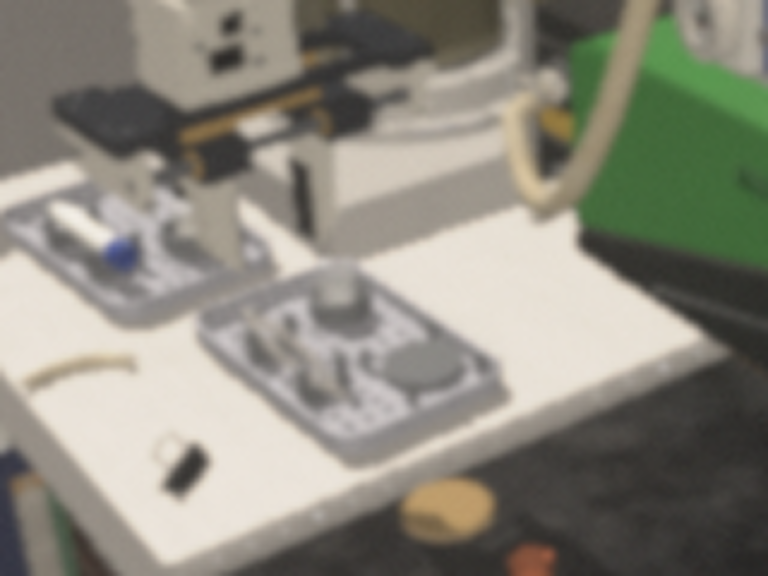

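View pics/c18.png

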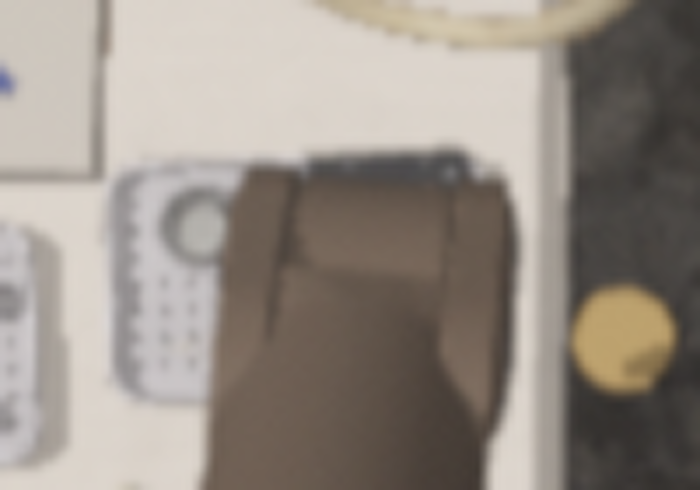

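```bash
python3 -m crank '[[[-3.6,0.9,1.5],0,0],[[-3.6,0.9,1.5],0,0],[[-3.6,0.9,1.5],0,0],[[0,0,0],0,0],[[0,0,0],0,0]]'; python3 go.py .438,-.097,.05,0
python3 - <<'E'
from fit import *
a=snap('scene','s_d')[0][180:310,200:360]; cv2.imwrite('pics/c19.png',cv2.resize(a[:,:,::-1],None,fx=4.6,fy=4.6,interpolation=2))
a=snap('top','t_d')[0][195:265,280:380]; cv2.imwrite('pics/c20.png',cv2.resize(a[:,:,::-1],None,fx=7,fy=7,interpolation=2))
E
```

```text
clock: 37.7
position: [0.4398, -0.0928, 0.0853]
ee_rot: [-2.145, -2.294, 0.002]
force: [-0.3, 1.0, -0.4]
width: 0.977
t 37.7 pos [ 0.4398 -0.0928  0.0853] yaw 3.9 tilt 0.1 w 0.090 F [-0.3  1.  -0.4] j7 0.51
.438,-.097,.05,0 n 1
   [[-0.41, -0.21, 3.53], np.float64(3.9)]
```

View pics/c19.png

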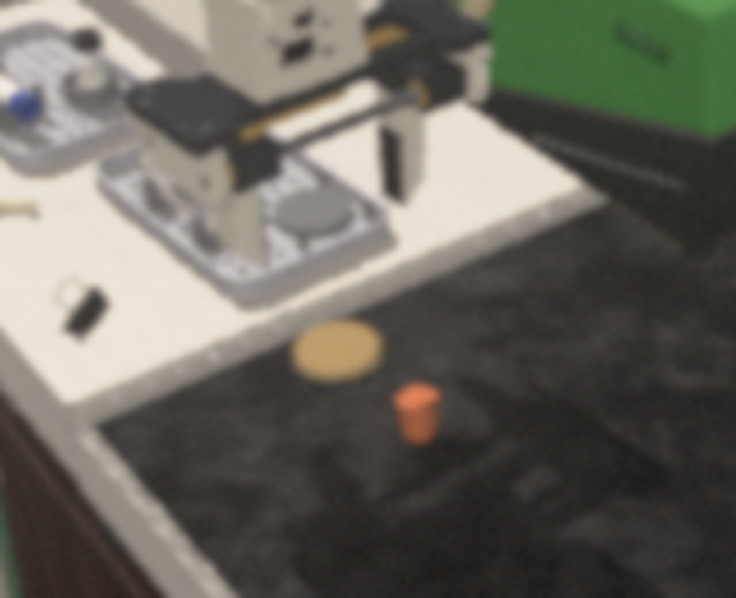

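View pics/c20.png

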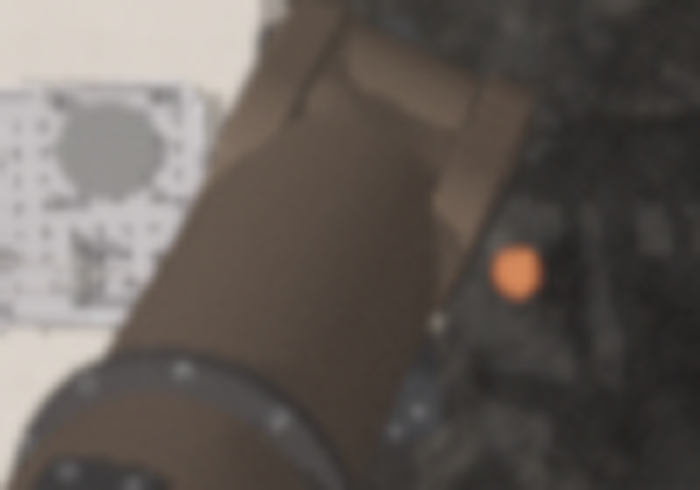

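Run:
```python
from fit import *
def ray(cam,uv,z):
    c=get_calibration(cam); R=np.array(c['R']);C=-R.T@np.array(c['t']); d=R.T@np.array([(uv[0]-c['cx'])/c['fx'],(uv[1]-c['cy'])/c['fy'],1]); return C+d*(z-C[2])/d[2]
for z in(.006,.012): print(ray('scene',(273.0,255.6),z).round(4),ray('top',(328.6,232.9),z).round(4))
import h
im=cv2.imread('pics/scene1.png').astype(int)
for n,f,c in(('scene','scene1',(240,290,235,275)),('top','top1',(315,345,220,245))):
    im=cv2.imread(f'pics/{f}.png').astype(int); m=(im[:,:,2]-im[:,:,0])>50; w=np.clip(im[:,:,2]-im[:,:,0]-30,0,None).astype(float); k=np.zeros_like(w); k[c[2]:c[3],c[0]:c[1]]=1; w*=k
    # exclude bung: keep largest comp
    nl,l,st,ce=cv2.connectedComponentsWithStats(((w>0)).astype(np.uint8)); i=1+np.argmax(st[1:,4]); w*=(l==i)
    v,u=np.mgrid[:400,:640]; uv=((w*u).sum()/w.sum(),(w*v).sum()/w.sum()); print(n,uv,st[i],ray(n,uv,.01).round(4))
```

```text
[ 0.4369 -0.0985  0.006 ] [ 0.4358 -0.0962  0.006 ]
[ 0.433  -0.1055  0.012 ] [ 0.4353 -0.096   0.012 ]
scene (np.float64(272.76353522867737), np.float64(255.41817058096416)) [263 249  20  14 218] [ 0.4342 -0.1021  0.01  ]
top (np.float64(328.6063500605408), np.float64(232.99058253733352)) [321 226  16  15 193] [ 0.4352 -0.0961  0.01  ]
```

```bash
python3 -m crank '[[[-0.4,-0.3,3.3],3.9,0],[[0,0,2],0,0],[[0,0,0],0,0],[[0,0,0],0,0]]'; python3 go.py .4365,-.096,.007,0
```

```text
clock: 38.2
position: [0.4376, -0.0951, 0.0332]
ee_rot: [-2.217, -2.226, -0.0]
force: [0.8, -0.4, 0.9]
width: 1.001
t 38.2 pos [ 0.4376 -0.0951  0.0332] yaw 0.2 tilt 0.0 w 0.092 F [ 0.8 -0.4  0.9] j7 0.55
.4365,-.096,.007,0 n 1
   [[-0.09, -0.1, 2.62], np.float64(0.2)]
```

```bash
python3 -m crank '[[[0,-0.1,1.3],0.2,0],[[0,0,1.3],0,0],[[0,0,0],0,0],[[0,0,0],0,0]]'; python3 go.py .4365,-.096,.007,0
```

```text
clock: 38.6
position: [0.4371, -0.0958, 0.0077]
ee_rot: [2.222, 2.22, 0.001]
force: [-0.7, -0.4, 0.0]
width: 1.001
t 38.6 pos [ 0.4371 -0.0958  0.0077] yaw -0.0 tilt 0.1 w 0.092 F [-0.7 -0.4  0. ] j7 0.59
.4365,-.096,.007,0 n 1
   [[-0.02, -0.06, 0.07], np.float64(-0.0)]
```

```bash
python3 -m crank '[[[0,0,0.2],0,0],[[0,0,0],0,255],[[0,0,0],0,255],[[0,0,0],0,255],[[0,0,0],0,255]]' 12;python3 -m crank '[[[0,0,0],0,255],[[0,0,0],0,255]]' 20; python3 go.py .4365,-.096,.007,0
```

```text
clock: 39.1
position: [0.4366, -0.0961, 0.0048]
ee_rot: [2.223, 2.22, 0.0]
force: [-0.2, -0.0, 0.5]
width: 0.698
clock: 39.3
position: [0.4366, -0.0961, 0.0047]
ee_rot: [2.223, 2.22, 0.0]
force: [-0.5, -0.1, 1.6]
width: 0.564
t 39.3 pos [ 0.4366 -0.0961  0.0047] yaw -0.1 tilt 0.0 w 0.052 F [-0.5 -0.1  1.6] j7 0.60
.4365,-.096,.007,0 n 1
   [[0.01, -0.01, -0.23], np.float64(-0.1)]
```

```bash
python3 -m crank '[[[0,0,0],0,255],[[0,0,0],0,255]]' 20
python3 - <<'E'
from fit import *
a=snap('scene','s_d2')[0][180:310,200:360]; cv2.imwrite('pics/c21.png',cv2.resize(a[:,:,::-1],None,fx=4.6,fy=4.6,interpolation=2))
E
```

```text
clock: 39.5
position: [0.4366, -0.0961, 0.0048]
ee_rot: [2.223, 2.22, 0.0]
force: [-0.2, -0.2, 1.7]
width: 0.564
```

View pics/c21.png

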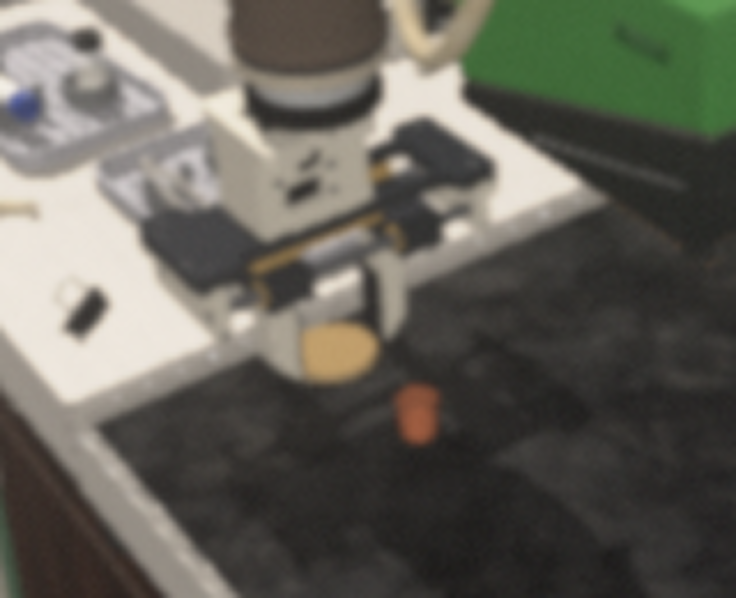

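```bash
python3 go.py .43,-.096,.10,0 .42,.025,.11,-86.1,-86.1 .4965,.0251,.08,-86.1
```

```text
t 39.5 pos [ 0.4366 -0.0962  0.0048] yaw -0.1 tilt 0.0 w 0.052 F [0.7 0.8 1.4] j7 0.60
.43,-.096,.10,0 n 3
   [[0.01, -0.22, -3.17], np.float64(-0.0)]
   [[0.0, -0.22, -3.18], np.float64(-0.0)]
   [[0.01, -0.21, -3.17], np.float64(-0.0)]
.42,.025,.11,-86.1,-86.1 n 11
   [[1.1, -0.09, -0.09], 7.8]
   [[1.08, -0.24, -0.09], 7.8]
   [[1.03, -0.39, -0.09], 7.8]
   [[0.97, -0.52, -0.09], 7.8]
   [[0.89, -0.65, -0.09], 7.8]
   [[0.8, -0.76, -0.09], 7.8]
   [[0.68, -0.87, -0.09], 7.8]
   [[0.56, -0.95, -0.09], 7.8]
   [[0.43, -1.02, -0.09], 7.8]
   [[0.29, -1.06, -0.1], 7.8]
   [[0.14, -1.1, -0.09], 7.8]
.4965,.0251,.08,-86.1 n 2
   [[3.81, 0.27, 1.5], np.float64(0.1)]
   [[3.82, 0.27, 1.5], np.float64(0.1)]
```

```bash
python3 -m crank '[[[0,0,-2],0,255],[[0,-0.3,-3.7],0,255],[[0,-0.4,-3.8],0,255],[[0,0,0],0,255],[[0,0,0],0,255]]' 25; python3 -m crank '[[[1.1,-0.1,-0.1],7.8,255],[[1.1,-0.2,-0.1],7.8,255],[[1,-0.4,-0.1],7.8,255],[[1,-0.5,-0.1],7.8,255],[[0.9,-0.7,-0.1],7.8,255]]'; python3 -m crank '[[[0.8,-0.8,-0.1],7.8,255],[[0.7,-0.9,-0.1],7.8,255],[[0.6,-1,-0.1],7.8,255],[[0.4,-1,-0.1],7.8,255],[[0.3,-1,-0.1],7.8,255]]'; python3 -m crank '[[[0.1,-1.1,0],7.8,255],[[0,0,0],0,255]]'; python3 go.py .4965,.0251,.08,-86.1
python3 - <<'E'
from fit import *
a=snap('scene','s_d3')[0][150:280,180:340]; cv2.imwrite('pics/c22.png',cv2.resize(a[:,:,::-1],None,fx=4.6,fy=4.6,interpolation=2))
a=snap('top','t_d3')[0][185:255,250:350]; cv2.imwrite('pics/c23.png',cv2.resize(a[:,:,::-1],None,fx=7,fy=7,interpolation=2))
E
```

```text
clock: 40.05
position: [0.43, -0.0958, 0.1003]
ee_rot: [2.222, 2.22, 0.003]
force: [-0.0, -0.8, -1.3]
width: 0.561
clock: 40.55
position: [0.4242, -0.0404, 0.1037]
ee_rot: [-2.84, -1.342, 0.003]
force: [0.1, 0.1, -0.3]
width: 0.56
clock: 41.05
position: [0.4194, 0.015, 0.1087]
ee_rot: [3.125, 0.318, -0.003]
force: [-0.7, -0.0, -0.7]
width: 0.561
clock: 41.25
position: [0.4181, 0.0266, 0.1085]
ee_rot: [3.138, 0.113, -0.004]
force: [0.3, -0.3, -0.8]
width: 0.565
t 41.2 pos [0.4181 0.0266 0.1085] yaw -85.9 tilt 0.2 w 0.052 F [ 0.3 -0.3 -0.8] j7 -1.04
.4965,.0251,.08,-86.1 n 2
   [[3.91, 0.35, 1.42], np.float64(0.1)]
   [[3.9, 0.35, 1.42], np.float64(0.1)]
```

View pics/c22.png

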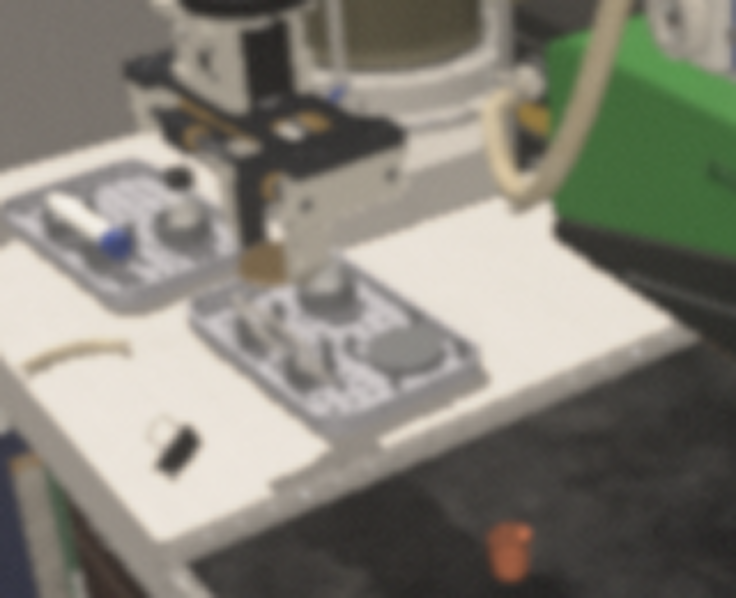

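View pics/c23.png

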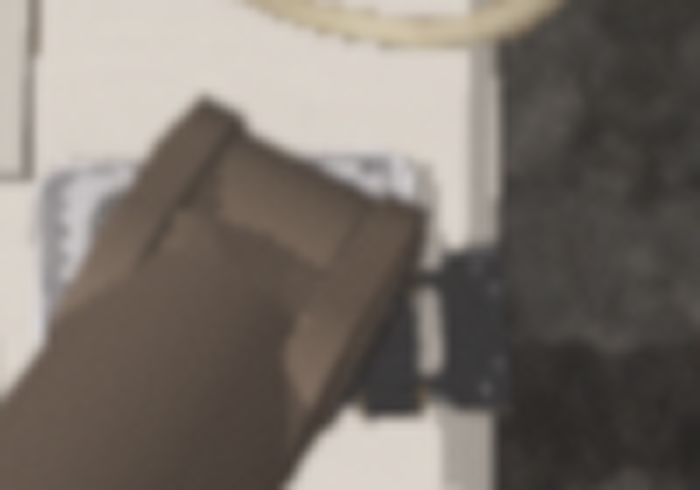

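Run:
```python
from fit import *
q=proj('scene',place(cyl(.054,.012),[.4181,.0266,0],.104)); q=(q-[180,150]+.5)*4.6; print('base54',q.min(0),q.max(0))
q=proj('scene',place(cyl(.048,.010),[.4181,.0266,0],.104)); q=(q-[180,150]+.5)*4.6; print('tan',q.min(0),q.max(0))
a=cv2.imread('pics/s_d3.png')[190:225,220:260]; cv2.imwrite('pics/c24.png',cv2.resize(a,None,fx=16,fy=16,interpolation=2))
im=cv2.imread('pics/s_d3.png').astype(int); m=(im[:,:,2]-im[:,:,0]>25); m[:, :200]=0; m[:190]=0; m[215:]=0; m[:,250:]=0; v,u=np.nonzero(m); print(u.min(),u.max(),v.min(),v.max(),len(u))
```

```text
base54 [231.96819744 227.80716154] [326.67878888 290.11587307]
tan [237.57101733 233.07005045] [321.58915698 287.50175398]
232 242 190 211 104
```

View pics/c24.png

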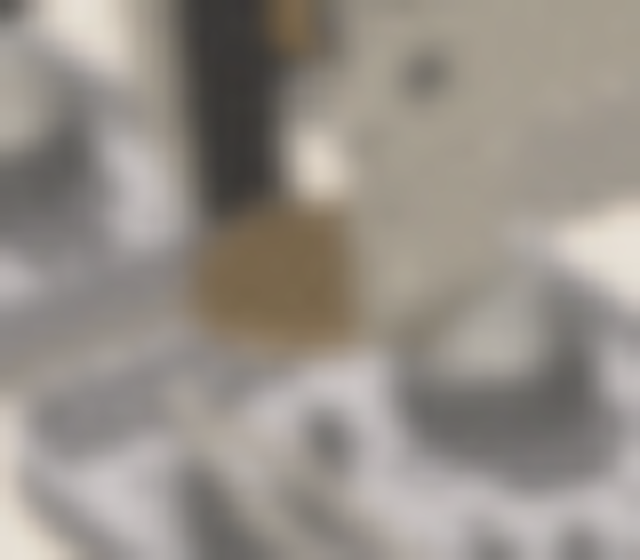

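```bash
python3 -m crank '[[[3.9,0.3,1.4],0.1,255],[[3.9,0.3,1.4],0.1,255],[[0,0,0],0,255],[[0,0,0],0,255],[[0,0,0],0,255]]'; python3 go.py .4965,.0251,.06,-86.1
```

```text
clock: 41.85
position: [0.4962, 0.0243, 0.0816]
ee_rot: [-3.14, -0.108, 0.002]
force: [0.2, -0.1, 0.1]
width: 0.561
t 41.9 pos [0.4962 0.0243 0.0816] yaw -86.1 tilt 0.1 w 0.052 F [ 0.2 -0.1  0.1] j7 -0.96
.4965,.0251,.06,-86.1 n 1
   [[0.04, -0.08, 2.16], np.float64(0.0)]
```

```bash
python3 -m crank '[[[0,-0.1,2],0,255],[[0,0,2.2],0,255],[[0,0,0],0,255],[[0,0,0],0,255]]'; python3 go.py .4965,.0251,.03,-86.1;python3 - <<'E'
from fit import *
a=snap('scene','s_d4')[0][180:250,210:310]; cv2.imwrite('pics/c25.png',cv2.resize(a[:,:,::-1],None,fx=7,fy=7,interpolation=2))
E
```

```text
clock: 42.25
position: [0.4965, 0.026, 0.0403]
ee_rot: [-3.139, -0.108, 0.001]
force: [0.5, 0.9, 0.4]
width: 0.561
t 42.2 pos [0.4965 0.026  0.0403] yaw -86.1 tilt 0.0 w 0.052 F [0.5 0.9 0.4] j7 -0.90
.4965,.0251,.03,-86.1 n 1
   [[-0.0, 0.09, 1.03], np.float64(0.0)]
```

View pics/c25.png

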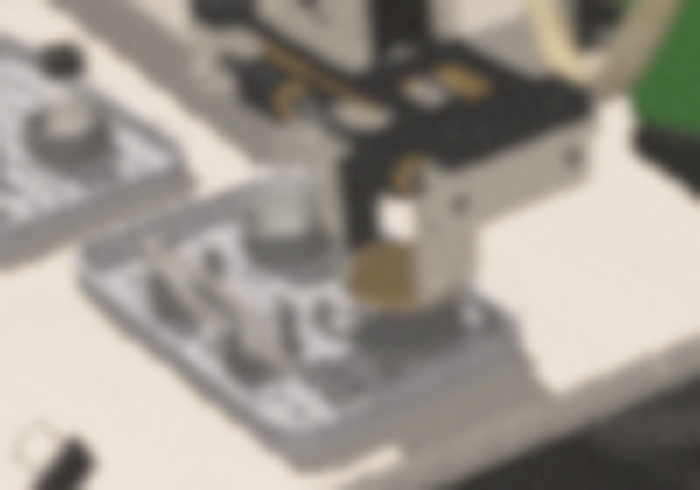

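```bash
python3 -m crank '[[[0,0.1,0.4],0,255],[[0,0,0.3],0,255],[[0,0,0],0,255]]'; python3 go.py .4965,.0251,.026,-86.1; python3 -m crank '[[[0,0,0.3],0,255],[[0,0,0],0,255]]'; python3 go.py .4965,.0251,.026,-86.1
```

```text
clock: 42.6
position: [0.4971, 0.0253, 0.0327]
ee_rot: [-3.14, -0.108, 0.0]
force: [-0.6, -0.5, -0.8]
width: 0.564
t 42.6 pos [0.4971 0.0253 0.0327] yaw -86.1 tilt 0.0 w 0.052 F [-0.6 -0.5 -0.8] j7 -0.88
.4965,.0251,.026,-86.1 n 1
   [[-0.06, 0.01, 0.67], np.float64(0.0)]
clock: 42.8
position: [0.4971, 0.0252, 0.0295]
ee_rot: [-3.14, -0.108, 0.0]
force: [0.1, -1.1, -0.8]
width: 0.566
t 42.8 pos [0.4971 0.0252 0.0295] yaw -86.1 tilt 0.0 w 0.052 F [ 0.1 -1.1 -0.8] j7 -0.88
.4965,.0251,.026,-86.1 n 1
   [[-0.06, 0.01, 0.35], np.float64(0.0)]
```

```bash
python3 -m crank '[[[0,0,0.3],0,255],[[0,0,0],0,255]]'; python3 go.py .4965,.0251,.026,-86.1; python3 -m crank '[[[0,0,0.15],0,255],[[0,0,0],0,255]]'; python3 go.py .4965,.0251,.026,-86.1
```

```text
clock: 43.0
position: [0.497, 0.0252, 0.0264]
ee_rot: [3.14, 0.108, -0.001]
force: [-0.0, 0.4, -0.2]
width: 0.557
t 43.0 pos [0.497  0.0252 0.0264] yaw -86.1 tilt 0.0 w 0.051 F [-0.   0.4 -0.2] j7 -0.87
.4965,.0251,.026,-86.1 n 1
   [[-0.05, 0.0, 0.04], np.float64(0.0)]
clock: 43.2
position: [0.4971, 0.0252, 0.0251]
ee_rot: [3.14, 0.108, -0.0]
force: [-0.7, -0.4, -0.0]
width: 0.562
t 43.2 pos [0.4971 0.0252 0.0251] yaw -86.1 tilt 0.0 w 0.052 F [-0.7 -0.4 -0. ] j7 -0.87
.4965,.0251,.026,-86.1 n 1
   [[-0.06, 0.0, -0.09], np.float64(0.0)]
```

```bash
python3 -m crank '[[[0,0,0],0,100],[[0,0,0],0,80],[[0,0,0],0,72],[[0,0,0],0,72],[[0,0,0],0,72]]'; python3 go.py .4965,.0251,.026,-86.1
```

```text
clock: 43.7
position: [0.4972, 0.0252, 0.0253]
ee_rot: [-3.14, -0.108, -0.0]
force: [-0.0, -0.5, 0.4]
width: 0.715
t 43.7 pos [0.4972 0.0252 0.0253] yaw -86.1 tilt 0.0 w 0.066 F [-0.  -0.5  0.4] j7 -0.87
.4965,.0251,.026,-86.1 n 1
   [[-0.07, 0.0, -0.07], np.float64(0.0)]
```

Lift slowly, retreat toward the robot and inspect.

```bash
python3 -m crank '[[[0,0,-0.7],0,72],[[0,0,-1.5],0,72],[[0,0,-3],0,72],[[0,0,-4],0,72],[[-3,0,-2],0,72]]'; python3 -m crank '[[[-4,2,-1],0,72],[[-3,4,-1],0,72],[[-1,4.4,-1],0,72],[[0,4.5,0],0,72],[[0,4.5,0],0,72]]';  python3 -m crank '[[[0,4.5,0],0,72],[[0,4.5,0],0,72],[[0,0,0],0,72],[[0,0,0],0,72]]'
python3 - <<'E'
from fit import *
a=snap('scene','s_e')[0][165:255,170:300]; cv2.imwrite('pics/c26.png',cv2.resize(a[:,:,::-1],None,fx=6,fy=6,interpolation=2))
a=snap('top','t_e')[0][195:265,185:325]; cv2.imwrite('pics/c27.png',cv2.resize(a[:,:,::-1],None,fx=5.7,fy=5.7,interpolation=2))
E
```

```text
clock: 44.2
position: [0.4712, 0.0226, 0.1405]
ee_rot: [3.138, 0.108, 0.009]
force: [0.0, 0.3, -0.5]
width: 0.714
clock: 44.7
position: [0.4012, -0.1732, 0.1679]
ee_rot: [-3.138, -0.11, -0.003]
force: [2.0, 0.7, -0.3]
width: 0.713
clock: 45.1
position: [0.4063, -0.2638, 0.1673]
ee_rot: [3.14, 0.1, -0.0]
force: [-0.0, 0.3, -1.1]
width: 0.719
```

View pics/c26.png

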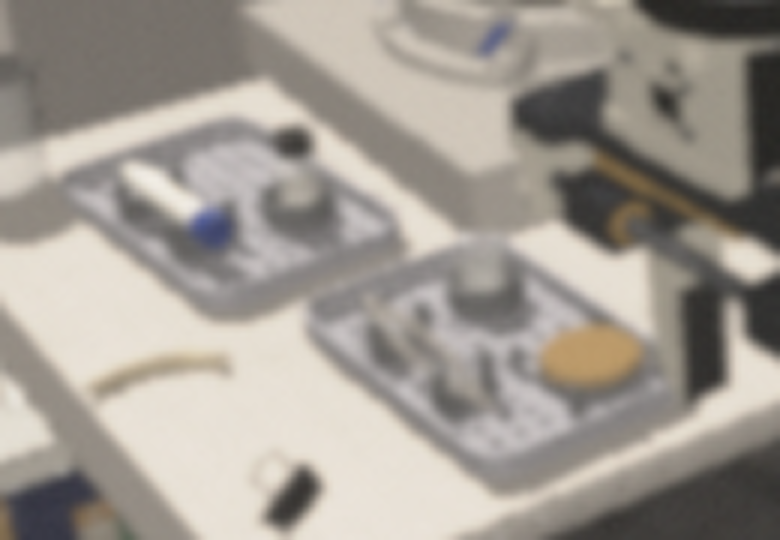

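View pics/c27.png

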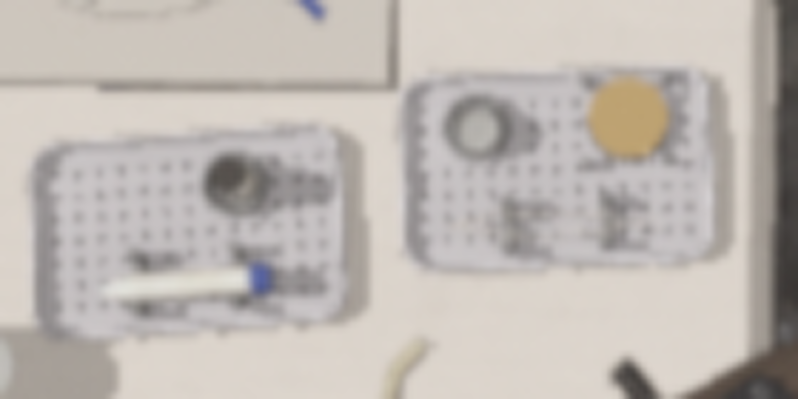

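Run:
```python
from fit import *
d=np.load('pics/t_e.npy'); P,u,v=pts('top',d)
# dish plane
c=np.array([.4965,.0251]); k=np.hypot(*(P[:,:2]-c).T)<.022
A=np.c_[P[k][:,:2]-c,np.ones(k.sum())]; s=np.linalg.lstsq(A,P[k][:,2],rcond=None)[0]; print('dish plane',s.round(3),k.sum(),P[k][:,2].std().round(4))
for n,c,r in(('vial',(.4535,.261),.008),('jar rim',(.490,.118),.012),('bung',(.4365,-.181),.007)):
    k=np.hypot(*(P[:,:2]-np.array(c)).T)<r; print(n,k.sum(),np.percentile(P[k][:,2],[10,50,90]).round(3))
for a,cs in(('tube',[(.3932+.085*-y,.286+y) for y in(-.04,-.02,0,.02)]),('forceps',[(.4326-.068*y,.0659+y) for y in(-.05,-.03,0,.03,.05)])):
    for c in cs:
        k=np.hypot(*(P[:,:2]-np.array(c)).T)<.007; print(a,np.round(c,3),k.sum(),np.percentile(P[k][:,2],[10,50,90]).round(3))
for l in('dish','forceps','sample_tube','vial','jar','bung','marker'):
  for cam in('top','scene'):
    m=masks_of(l,cam); r=look_for(l,cam)
    print(l,cam,[(round(x['score'],2),np.round(x['location'],3).tolist()) for x in r[:2]],end=' ')
    for x in m[:1]:
        v,u=np.nonzero(x['region']); print('mask',round(x['score'],2),len(u),u.mean().round(1),v.mean().round(1),u.min(),u.max(),end='')
        np.save(f'pics/e_{l}_{cam}.npy',x['region'])
    print()
```

```text
dish plane [0.002 0.036 0.023] 125 0.0041
vial 18 [0.061 0.066 0.071]
jar rim 41 [0.011 0.016 0.039]
bung 18 [0.019 0.026 0.275]
tube [0.397 0.246] 10 [0.037 0.043 0.047]
tube [0.395 0.266] 11 [0.032 0.039 0.045]
tube [0.393 0.286] 11 [0.034 0.039 0.046]
tube [0.392 0.306] 11 [0.034 0.04  0.044]
forceps [0.436 0.016] 12 [0.008 0.014 0.029]
forceps [0.435 0.036] 13 [0.017 0.021 0.028]
forceps [0.433 0.066] 13 [0.007 0.01  0.016]
forceps [0.431 0.096] 15 [0.011 0.022 0.035]
forceps [0.429 0.116] 11 [0.011 0.013 0.035]
dish top [(0.45, [0.501, 0.025, 0.02])] mask 0.7 157 294.5 214.9 288 301
dish scene [] mask 0.57 145 268.0 223.9 260 276
forceps top [] 
forceps scene [(0.41, [0.434, 0.073, 0.029])] mask 0.65 61 238.3 221.0 232 250
sample_tube top [] mask 0.45 179 217.2 244.3 203 232
sample_tube scene [(0.43, [0.39, 0.264, 0.043])] 
vial top [] 
vial scene [(0.66, [0.452, 0.256, 0.048])] mask 0.39 93 219.3 192.2 216 223
jar top [] 
jar scene [(0.55, [0.49, 0.112, 0.036])] mask 0.54 50 249.6 208.7 246 253
bung top [] mask 0.51 1626 216.8 234.1 190 245
bung scene [(0.62, [0.434, -0.186, 0.025])] mask 0.42 51 290.5 269.1 288 293
marker top [(0.72, [0.564, -0.408, 0.019])] mask 0.48 161 418.1 199.3 416 421
marker scene [(0.66, [0.552, -0.415, 0.018])] mask 0.91 381 394.0 300.3 373 415
```

Run:
```python
from ov import *
F=[box(.015,.128,.008)[[0,2,6,4,0]]]
z=.024
F=[rect(-.0075,.0075,-.064,.064,.032)]
p=[.4326,.0659,.068]
overlay('top','pics/t_e.png',(250,200,320,250),11,'pics/c28.png',[(F,p,(0,0,255))])
overlay('scene','pics/s_e.png',(215,200,295,255),10,'pics/c29.png',[(F,p,(0,0,255))])
for f,c,o,s in(('t_e',(250,200,320,250),'c30',11),('s_e',(215,200,295,255),'c31',10)):
    a=cv2.imread(f'pics/{f}.png')[c[1]:c[3],c[0]:c[2]]; cv2.imwrite(f'pics/{o}.png',cv2.resize(a,None,fx=s,fy=s,interpolation=2))
```

```text
(no output)
```

View pics/c28.png

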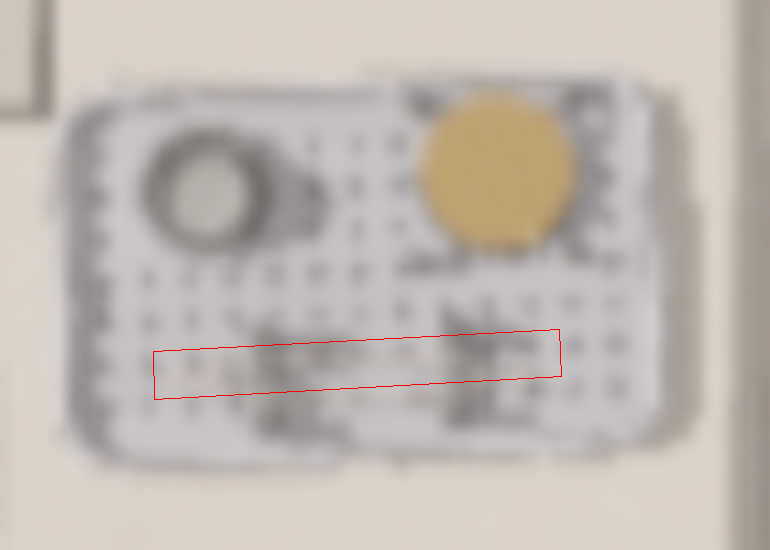

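View pics/c30.png

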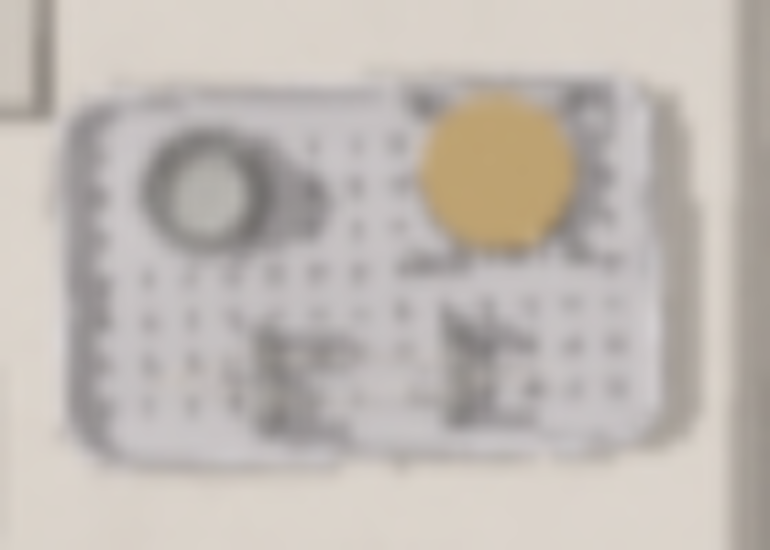

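View pics/c31.png

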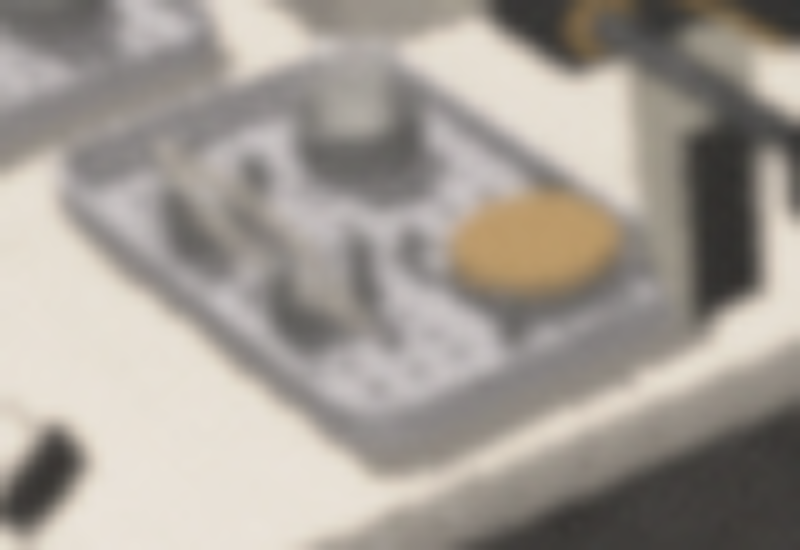

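Run:
```python
from fit import *
p=[.4326,.0659,.068]
q=proj('scene',place(np.array([[0,.064,.028],[0,0,.028],[0,-.064,.028],[0,.064,.042],[0,-.064,.042]]),p,0)); print(((q-[215,200]+.5)*10).round(0).tolist())
m=np.load('pics/e_forceps_scene.npy'); v,u=np.nonzero(m); print([( (a-215+.5)*10,(v[u==a].mean()-200+.5)*10) for a in range(u.min(),u.max()+1,2)])
```

```text
[[157.0, 156.0], [269.0, 239.0], [390.0, 328.0], [152.0, 116.0], [386.0, 286.0]]
[(175.0, np.float64(165.0)), (195.0, np.float64(185.0)), (215.0, np.float64(205.0)), (235.0, np.float64(213.0000000000001)), (255.0, np.float64(223.0000000000001)), (275.0, np.float64(225.0)), (295.0, np.float64(240.0)), (315.0, np.float64(nan)), (335.0, np.float64(300.0)), (355.0, np.float64(315.0))]<stdin>:4: RuntimeWarning: Mean of empty slice.
  ret = ret.dtype.type(ret / rcount)
```

```bash
python3 -c "
from h import *
s=monitor.observe();print(s['clock'],s['position'],np.abs(s['dq']).max(),s['force']);print(workorder.sign_off())"
```

```text
46.6 [ 0.4074023  -0.26212959  0.16705966] 0.0022203298385186396 [ 0.65571764  0.38664069 -0.58028867]
the job is handed in; nothing more can be done
None
```

I made up both kits and handed the job in at 46.6 s of the 136 s allowed. The arm was clear and at rest.

- **Sampling kit:** The sample tube lies on both cradle supports, about 2 mm off centre along the slot. The depth picture puts its top at about 40 mm, roughly 4 mm under the nominal 44 mm, which is within the depth noise. The vial stands in its cup with its cap top at about 66 mm, against 65 mm nominal.
- **Plating kit:** The jar is in its cup. I felt for the bore walls while still holding it, which showed the tray lay about 2 mm further in x and 4 mm further in y than my picture estimate. I placed the forceps and dish using the corrected position. The dish went between its pegs without any contact force and looks flat on its pad.
- **Bung and marker:** Their image positions matched the first pictures to within about 1 pixel.

Some checks were weak or disagreed:

- **Tray position:** The first mask fits for the tray positions differed between the cameras by up to 8 mm. I used hand-picked points instead, then the jar probe for the plating tray. The sampling tray was not probed.
- **Forceps:** They are hard to see against the steel tray. The top-camera network missed them and the depth readings there were unclear. That they lie low in the slot rests on the scene camera's mask and the force-free descent.
- **Vial and jar:** The top-camera network did not report either one in its final picture. I confirmed them by eye and with the scene camera.
- **Dish grip:** The fingers stopped at 52 mm on the dish rather than the stated 54 mm or so. It did not matter.

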